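# Pack the sample jars, tubs and carton for transport

### The job

Pack the samples on the right for transport. Slide the carrier's clamp bar fully open, stand every hexagonal and square jar in its slot with flats square to the fence and all the way down on the floor, then push the clamp bar home until it holds their flats tight against the fence; also stand every round tub and the carton, upright and down on the floor, in a row in the low grey box.

Things in the scene. Friction and masses are not known exactly. Their poses are not given: they have to be found in the camera images.
- carrier: fixed transport carrier: plywood base, aluminium rims. Jar slot along own y; its floor is 8 mm above the underside. Origin on the underside, z up; x points across the slot from clamp bar to fixed fence (inner face at x +25 mm). End stops at y +-117.5 mm (235 mm clear). Fence, stops, bar rise to 26 mm above the underside. Base spans x -115 to +49, y +-136 mm.
- clamp (a joint): sliding steel clamp bar facing the fence. Value in m: 0 = fully open (slot 56 mm wide, bar's face at carrier x -31 mm); grows as the bar slides to the fence (+x of the carrier): slot width = 56 mm minus value, end of travel 0.030. Friction about 3 N, up to 15 N with a full row of jars to push along; it stays where left. It starts pushed in, the slot too narrow for a jar.
- clamp_tab (a point): grip point on the clamp bar's upright steel tab (12 mm thick along carrier x, 40 mm wide along y, top 62 mm above the carrier's underside): on the slot's middle line (carrier y 0), 46 mm above the underside, 64 mm behind the bar's face. The plate below has its top at 16 mm. Axes as the carrier's.
- finds_box: low open grey plastic box fixed to the table, outside 76 x 224 mm, 30 mm high, walls and floor 5 mm thick (inside 66 x 214 mm). Origin at the centre of its underside, its y axis along its length, z up.
- hex_jar1: amber glass jar, hexagonal body 50 mm across flats, 57.7 mm across corners, 56 mm high, on it a round steel lid 42 mm in diameter, up to 72 mm; 0.15 kg. Origin at the centre of its underside, z up; own x axis is square to one pair of flats (other pairs at 60 deg either side), y axis runs through two corners. May be absent.
- hex_jar2: amber glass jar, hexagonal body 50 mm across flats, 57.7 mm across corners, 56 mm high, on it a round steel lid 42 mm in diameter, up to 72 mm; 0.15 kg. Origin at the centre of its underside, z up; own x axis is square to one pair of flats (other pairs at 60 deg either side), y axis runs through two corners. May be absent.
- hex_jar3: amber glass jar, hexagonal body 50 mm across flats, 57.7 mm across corners, 56 mm high, on it a round steel lid 42 mm in diameter, up to 72 mm; 0.15 kg. Origin at the centre of its underside, z up; own x axis is square to one pair of flats (other pairs at 60 deg either side), y axis runs through two corners. May be absent.
- square_jar: amber glass jar with a square body 50 x 50 mm, 56 mm high, with a round steel lid 42 mm in diameter above it to 72 mm; 0.15 kg. Origin at the centre of its underside, z up, x and y square to its flats. It may be absent.
- tub1: round white plastic tub with a flush grey lid, 60 mm in diameter, 72 mm high, 0.2 kg. Origin at the centre of its underside, z up. It may be absent.
- tub2: round white plastic tub with a flush grey lid, 60 mm in diameter, 72 mm high, 0.2 kg. Origin at the centre of its underside, z up. It may be absent.
- carton: cardboard carton 60 (own x) x 80 (own y) x 72 mm high with a paper band round it, 0.2 kg. Origin at the centre of its underside, z up. It may be absent.

How it is judged:
On the way, in this order (a step that is already met when the one before it is completed fails the run):
1. the clamp bar is fully open (within 2 mm) (value of joint clamp below 0.002 m), for 0.2 s.
2. every jar present stands on the floor of the slot (x of hex_jar1 in the frame of carrier between -0.009 and 0.006 m and y of hex_jar1 in the frame of carrier between -0.096 and 0.096 m and z of hex_jar1 in the frame of carrier between 0.004 and 0.012 m and angle between each of hex_jar1, hex_jar2, hex_jar3, square_jar's own z axis and vertical below 0.1 rad and linear speed of each of hex_jar1, hex_jar2, hex_jar3, square_jar below 0.03 m/s and x of hex_jar2 in the frame of carrier between -0.009 and 0.006 m and y of hex_jar2 in the frame of carrier between -0.096 and 0.096 m and z of hex_jar2 in the frame of carrier between 0.004 and 0.012 m and x of hex_jar3 in the frame of carrier between -0.009 and 0.006 m and y of hex_jar3 in the frame of carrier between -0.096 and 0.096 m and z of hex_jar3 in the frame of carrier between 0.004 and 0.012 m and x of square_jar in the frame of carrier between -0.009 and 0.006 m and y of square_jar in the frame of carrier between -0.096 and 0.096 m and z of square_jar in the frame of carrier between 0.004 and 0.012 m), for 0.2 s.
3. the clamp bar is against the jars' flats (slot narrower than 52.5 mm), the jars still standing in the slot (all of step 2 and value of joint clamp between 0.0035 and 0.009 m), for 0.2 s.
At the end, for the whole second after the job is handed in: Each jar present stands upright (0.1 rad) on the slot floor, the slot closed to 47 to 52.5 mm, which only flats square to the jaws allow; each tub and carton present stands upright (0.1 rad) on the floor of the grey box; all at rest (all of step 3 and x of tub1 in the frame of finds_box between -0.009 and 0.009 m and y of tub1 in the frame of finds_box between -0.085 and 0.085 m and z of tub1 in the frame of finds_box between 0.001 and 0.01 m and angle between each of tub1, tub2, carton's own z axis and vertical below 0.1 rad and linear speed of each of tub1, tub2, carton below 0.03 m/s and x of tub2 in the frame of finds_box between -0.009 and 0.009 m and y of tub2 in the frame of finds_box between -0.085 and 0.085 m and z of tub2 in the frame of finds_box between 0.001 and 0.01 m and x of carton in the frame of finds_box between -0.009 and 0.009 m and y of carton in the frame of finds_box between -0.085 and 0.085 m and z of carton in the frame of finds_box between 0.001 and 0.01 m); the robot touches nothing.
Of hex_jar1, hex_jar2, hex_jar3, square_jar only 3 to 4 are there at a start; the rules pass over those that are not, and their reading is None.
Of tub1, tub2, carton only 2 to 3 are there at a start; the rules pass over those that are not, and their reading is None.
At some moment in a run one of hex_jar1, hex_jar2, hex_jar3, square_jar, tub1, tub2, carton may be knocked a few centimetres aside while the robot is not near it.
It also fails if it takes over 210 s, if anything falls off the work surface, if the arm or the gripper's body presses on something with over 40 N, if the wrist force passes 120 N, or if a joint passes its speed limit or range.

### The arm

A 6-joint arm with a two-finger parallel gripper is mounted at the origin on the work surface. World frame = base frame: x ahead of the robot, y to its left, z up, the work surface at z = 0. Lengths are in m, angles in rad, forces in N, time in s.
With the tool pointing down it reaches from about 0.3 to 0.875 m from the base axis. Payload 6.4 kg.
Tool frame: the origin (TCP) lies on the centre line of the jaws, within the pads' length; the fingertips stand 19 mm ahead of it and the grasp point (between the pads) is the TCP; x points along the fingers, y is the direction in which the jaws open and shut, and the axes are right-handed (so a half turn about x gives the same grasp; the last joint's range is limited). The gripper opens to 88 mm and grips with 3 to 60 N. Pads are 18 mm wide; open, the fingers measure 123 mm over their backs; the gripper's body (75 mm by 187 mm) begins 45 mm behind the grasp point.
Start: joints at [-1.502, 0.181, 1.607, -0, 1.354, -0.206], TCP at [0.156, -0.553, 0.258] pointing down, gripper open.
Joint ranges: [-2.99, 2.99], [-0.89, 2.07], [0.3, 2.58], [-1.14, 4.28], [0, 2.63], [-3.12, 3.12]. Speed limits (rad/s): [2.57, 2.57, 3.01, 3.14, 3.14, 3.14].

### API

Orientations are given as a 3x3 rotation matrix whose columns are the frame's x, y, z axes.
In Python, from cell import telemetry, cams, r gives the robot as it stands.
- The arm moves only by the tool step_arm, never from a script. Its argument "motion" is a list of rows, each an object of numbers: "x", "y", "z": the shift along the tool's x, y, z in mm; "wx", "wy", "wz": the turn, a rotation vector about the tool's x, y, z in rad; "fingers": the closure, from 0 (fully open) to 1 (shut). In form: [{"x": .., "y": .., "z": .., "wx": .., "wy": .., "wz": .., "fingers": ..}, ...]. A call has 1 to 8 rows; each row is the pose to reach, as a shift and turn from the pose commanded when the call began, along the tool's axes at that moment; what a row does not reach only later rows make up. A row lasts 1/10 s, in which the tool goes at most 50 mm and 8.59 degrees, less where a joint would pass 70% of its speed; a pose out of reach is approached as far as the arm can. A call with a gripper value outside its range is refused whole. The fingers move at their own pace and stop on an object; "newtons" is the grip in N (left out, the last holds). Time passes only in rows, so rows that repeat a pose let the fingers close. It gives the time, the measured TCP pose, the force and the opening at its end, in the units of the state.
- telemetry.sense(): the state, without advancing time (a new reading comes with each control period).
- cams.get_image(name): name is "scene" or "top" or "wrist"; returns a dict with "color" (384x512x3 uint8, red, green, blue), "fx", "fy", "cx", "cy" (pixels), "cam_to_world" (4x4, takes a point from camera to world coordinates); the wrist camera has in their place "hand_eye" (4x4, takes a point from camera to tool coordinates, whose origin is the TCP and whose axes are the tool frame's). Camera axes: x right, y up, looking along -z (the intrinsics and any distortion apply to the point x, -y, -z); pixel columns grow to the right and rows downward; lengths in m; the calibration is good to about 2 mm. A picture is of the moment at which its call begins: read the wrist's pose just before it. There is no depth.
- r.close_job(): hands the job in, once; it reports no verdict.
The state is a dict: "time_s": time; "joints": joint angles; "joint_velocities": joint speeds; "joint_efforts": joint torques, N m; "ee_pos": TCP position; "tcp_rot": TCP orientation; "contact_force": force on the tool from outside, world axes, zero at the start; "moment": the same for the moment, N m; "gripper_width": opening from 0.0 (shut) to 1.0 (fully open).
Only numpy, scipy, OpenCV 4.12 (cv2) and the standard library are available. Lean on these libraries where they do the work, as an engineer would, in place of code of your own. Each camera call takes 0.05 s, during which the arm holds its last target. There are 200 camera calls.

## Working session

There is one attempt and no reset: what is moved stays moved. The work goes in short steps, Python scripts to look and compute and a tool call to move; the robot and the scene stay as the last step left them, time stands still between calls to the robot, and variables do not carry over. Pictures are saved under pics/ and viewed, about 12 in all and at most 16, crops included, and the job is handed in when it is done.

Besides the shell and the picture viewer there is one more tool, called after "Emit:" as name(argument=value, ...) on one line, values as JSON. step_arm: Moves the arm, as the interface text tells. Its arguments: {"type":"object","properties":{"motion":{"type":"array"},"newtons":{"type":"number"}},"required":["motion"]}

```bash
ls; mkdir -p pics
cat > h.py <<'E'
import numpy as np, cv2
from cell import telemetry, cams, r
def snap(name, fn=None):
    s=telemetry.sense(); d=cams.get_image(name)
    if name=="wrist":
        T=np.eye(4); T[:3,:3]=np.array(s["tcp_rot"]); T[:3,3]=s["ee_pos"]
        d["cam_to_world"]=T@np.array(d["hand_eye"])
    if fn: cv2.imwrite("pics/"+fn, d["color"][:,:,::-1])
    return d
def pix2w(d,u,v,z):
    M=np.array(d["cam_to_world"]); ray=M[:3,:3]@np.array([(u-d["cx"])/d["fx"],-(v-d["cy"])/d["fy"],-1.])
    o=M[:3,3]; return o+ray*(z-o[2])/ray[2]
def w2pix(d,p):
    M=np.array(d["cam_to_world"]); q=M[:3,:3].T@(np.asarray(p,float)-M[:3,3])
    return np.array([d["cx"]+d["fx"]*q[0]/-q[2], d["cy"]-d["fy"]*q[1]/-q[2]])
E
python3 - <<'E'
from h import *
s=telemetry.sense(); print({k:np.round(v,3).tolist() for k,v in s.items()})
for n in ["top","scene"]:
    d=snap(n,n+"0.png"); print(n,{k:(np.round(v,3).tolist()) for k,v in d.items() if k!="color"})
a=cv2.imread("pics/top0.png"); cv2.imwrite("pics/top0b.png",cv2.resize(a,(800,600),interpolation=cv2.INTER_CUBIC))
E
```

```text
pics
{'time_s': 0.0, 'joints': [-1.502, 0.182, 1.608, -0.0, 1.354, -0.206], 'joint_velocities': [0.0, -0.001, 0.001, 0.001, -0.002, 0.0], 'joint_efforts': [0.002, -43.387, -34.184, 0.07, 0.039, -0.0], 'ee_pos': [0.156, -0.553, 0.257], 'tcp_rot': [[-0.0, 0.271, -0.962], [0.002, -0.962, -0.271], [-1.0, -0.002, -0.0]], 'contact_force': [-1.291, -0.783, -0.098], 'moment': [-0.014, 0.059, 0.022], 'gripper_width': 1.002}
top {'fx': 374.309, 'fy': 374.309, 'cx': 256.29, 'cy': 189.195, 'cam_to_world': [[-0.088, 0.971, -0.224, 0.352], [-0.996, -0.085, 0.026, -0.042], [0.006, 0.225, 0.974, 0.915], [0.0, 0.0, 0.0, 1.0]]}
scene {'fx': 394.815, 'fy': 394.815, 'cx': 255.656, 'cy': 186.269, 'cam_to_world': [[0.792, -0.364, 0.489, 0.956], [0.61, 0.493, -0.62, -0.605], [-0.015, 0.79, 0.613, 0.592], [0.0, 0.0, 0.0, 1.0]]}
```

View pics/top0b.png

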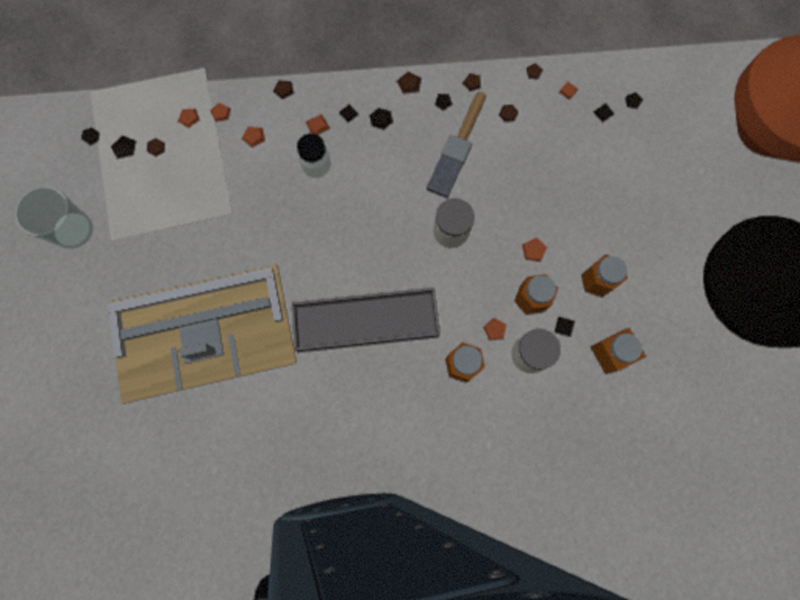

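View pics/scene0.png

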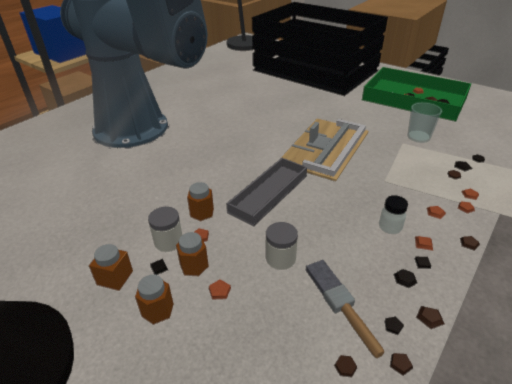

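Six targets: three hex jars, one square jar, two tubs and no carton. In the 800 px top view the lids are at about (612,268), (541,289), (466,358) for the hexes, (627,348) for the square, and (455,217), (539,350) for the tubs. The carrier is at left and the box in the middle. The black-capped vial, knife, and sherds are clutter.

```bash
cat >> h.py <<'E'
def wrap(a,p): return (a+p/2)%p-p/2
def goto(x,y,z,yaw,T=None):
    """tool-frame shift (mm) to TCP x,y,z; yaw = world angle of jaw axis (tool y), mod pi; tool kept vertical"""
    s=telemetry.sense() ; R=np.array(s["tcp_rot"]); p=np.array(s["ee_pos"])
    if T is not None: p,cy=np.array(T[:3]),T[3]
    else: cy=np.arctan2(R[1,1],R[0,1])
    # tool x down, so +wx turns the jaw clockwise in world
    k=np.array([0,0,-1.]); Y=np.array([np.cos(cy),np.sin(cy),0]); Z=np.cross(k,Y)
    d=np.array([x,y,z])-p
    return {"x":round(1e3*d@k,1),"y":round(1e3*d@Y,1),"z":round(1e3*d@Z,1),"wx":round(-wrap(yaw-cy,np.pi),3)}
E
python3 - <<'E'
from h import *
d=snap("top"); k=512/800
for n,u,v,z in [("hexA",612,268,.072),("hexB",541,289,.072),("hexC",466,358,.072),("sq",627,348,.072),("tubS",455,217,.072),("tubT",539,350,.072),
 ("boxTL",293,302,.03),("boxTR",435,289,.03),("boxBR",438,336,.03),("boxBL",296,351,.03),
 ("carTR",278,266,.008),("carBR",296,362,.008),("carBL",122,403,.008)]:
    p=pix2w(d,u*k,v*k,z); print(n,np.round(p,3),round(float(np.hypot(p[0],p[1])),3))
E
```

```text
hexA [ 0.561 -0.384  0.072] 0.68
hexB [ 0.538 -0.273  0.072] 0.603
hexC [ 0.446 -0.151  0.072] 0.47
sq [ 0.439 -0.385  0.072] 0.585
tubS [ 0.661 -0.158  0.072] 0.68
tubT [ 0.448 -0.257  0.072] 0.516
boxTL [0.56  0.101 0.03 ] 0.569
boxTR [ 0.561 -0.12   0.03 ] 0.574
boxBR [ 0.487 -0.117  0.03 ] 0.501
boxBL [0.483 0.1   0.03 ] 0.494
carTR [0.626 0.126 0.008] 0.639
carBR [0.47  0.105 0.008] 0.481
carBL [0.43  0.371 0.008] 0.568
```

Emit:
step_arm(motion=[{"x":-143,"y":-92,"z":-194},{"x":-143,"y":-92,"z":-194},{"x":-143,"y":-92,"z":-194},{"x":-143,"y":-92,"z":-194},{"x":-143,"y":-92,"z":-194},{"x":-143,"y":-92,"z":-194},{"x":-143,"y":-92,"z":-194}])

```text
schema error: expected keys x, y, z, wx, wy, wz, fingers
```

Emit:
step_arm(motion=[{"y":-92,"z":-194},{"y":-92,"z":-194},{"y":-92,"z":-194},{"y":-92,"z":-194},{"y":-92,"z":-194},{"y":-92,"z":-194},{"y":-92,"z":-194}])

```text
schema error: expected keys x, y, z, wx, wy, wz, fingers
```

Run:
```python
from h import *
d=snap("wrist","w1.png"); print({k:(np.round(v,3).tolist()) for k,v in d.items() if k!="color"})
a=cv2.imread("pics/w1.png"); cv2.imwrite("pics/w1b.png",cv2.resize(a,(800,600),interpolation=cv2.INTER_CUBIC))
for n,p in dict(A=(.561,-.384),B=(.538,-.273),C=(.446,-.151),sq=(.439,-.385),S=(.661,-.158),T=(.448,-.257)).items(): print(n,w2pix(d,[*p,.072])*800/512)
```

```text
{'fx': 321.736, 'fy': 321.736, 'cx': 257.378, 'cy': 192.317, 'hand_eye': [[0.0, 0.27, -0.963, -0.128], [1.0, -0.001, 0.0, 0.0], [-0.001, -0.963, -0.27, -0.07], [0.0, 0.0, 0.0, 1.0]], 'cam_to_world': [[0.272, 0.927, 0.26, 0.224], [-0.962, 0.263, 0.072, -0.534], [-0.002, -0.269, 0.963, 0.385], [0.0, 0.0, 0.0, 1.0]]}
A [ 272.38665398 -777.88379776]
B [ -11.21025357 -808.08462167]
C [-313.06659089 -606.98845986]
sq [ 220.96444969 -389.94619665]
S [ -355.03764011 -1534.17144591]
T [ -59.82521506 -519.8295598 ]
```

View pics/w1b.png

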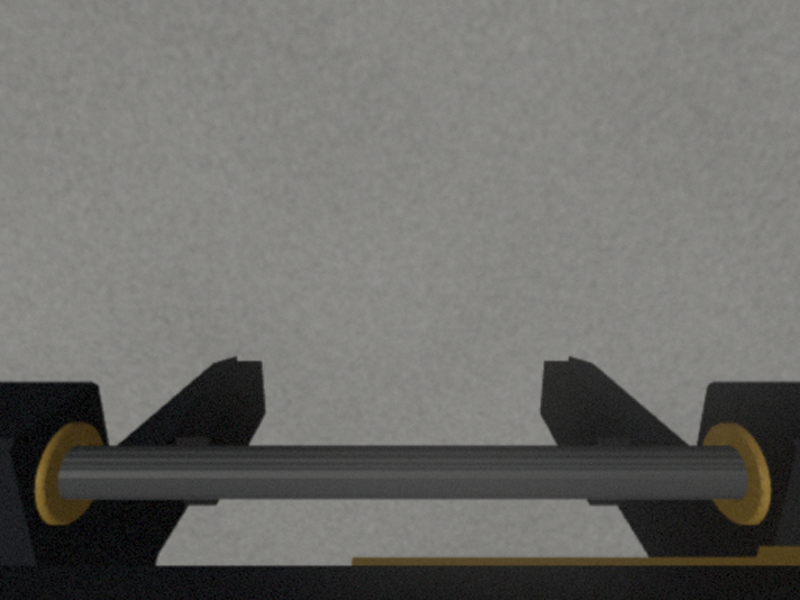

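The wrist view shows only bare table, with the fingers in the lower half of the frame. All seven keys are required in each row.

Emit:
step_arm(motion=[{"x":-143,"y":-93,"z":-174,"wx":0,"wy":0,"wz":0,"fingers":0},{"x":-143,"y":-93,"z":-174,"wx":0,"wy":0,"wz":0,"fingers":0},{"x":-143,"y":-93,"z":-174,"wx":0,"wy":0,"wz":0,"fingers":0},{"x":-143,"y":-93,"z":-174,"wx":0,"wy":0,"wz":0,"fingers":0},{"x":-143,"y":-93,"z":-174,"wx":0,"wy":0,"wz":0,"fingers":0},{"x":-143,"y":-93,"z":-174,"wx":0,"wy":0,"wz":0,"fingers":0}])

```text
time_s: 0.8
ee_pos: [0.3013, -0.4152, 0.4054]
tcp_rot: [[0.004, 0.276, -0.961], [-0.006, -0.961, -0.276], [-1.0, 0.007, -0.002]]
contact_force: [0.2, -0.1, 0.2]
gripper_width: 1.0
```

Emit:
step_arm(motion=[{"x":0,"y":-93,"z":-173,"wx":0,"wy":0,"wz":0,"fingers":0},{"x":0,"y":-93,"z":-173,"wx":0,"wy":0,"wz":0,"fingers":0},{"x":0,"y":-93,"z":-173,"wx":0,"wy":0,"wz":0,"fingers":0},{"x":0,"y":-93,"z":-173,"wx":0,"wy":0,"wz":0,"fingers":0},{"x":0,"y":-93,"z":-173,"wx":0,"wy":0,"wz":0,"fingers":0},{"x":0,"y":-93,"z":-173,"wx":0,"wy":0,"wz":0,"fingers":0}])

```text
time_s: 1.4
ee_pos: [0.4396, -0.28, 0.3996]
tcp_rot: [[-0.002, 0.273, -0.962], [0.001, -0.962, -0.273], [-1.0, -0.001, 0.001]]
contact_force: [0.2, -0.7, -0.9]
gripper_width: 0.999
```

Run:
```python
from h import *
d=snap("wrist","w2.png"); s=telemetry.sense(); print(s["time_s"],s["ee_pos"])
a=cv2.imread("pics/w2.png"); cv2.imwrite("pics/w2b.png",cv2.resize(a,(800,600),interpolation=cv2.INTER_CUBIC))
for n,p in dict(A=(.561,-.384),B=(.538,-.273),C=(.446,-.151),sq=(.439,-.385),S=(.661,-.158),T=(.448,-.257)).items(): print(n,w2pix(d,[*p,.072])*800/512)
```

```text
1.45 [ 0.43899921 -0.28079048  0.39971791]
A [556.82814932 137.77293799]
B [425.88050195 127.6050304 ]
C [264.6357299  193.00234021]
sq [511.14194318 271.14983622]
S [329.52197107 -75.7254604 ]
T [380.33709408 223.69284827]
```

View pics/w2b.png

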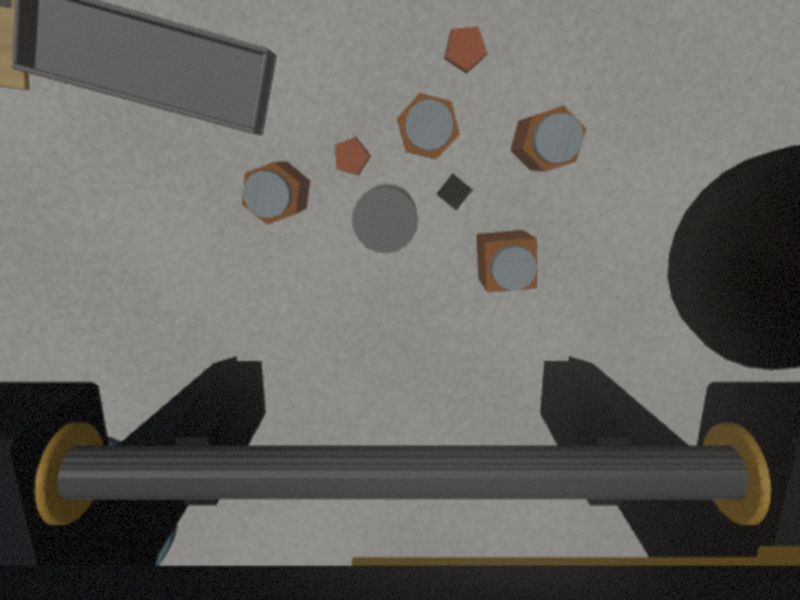

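The wrist view shows all three hexes, the square jar, one tub and the box end clearly, matching the top-camera estimates within a few px. I'll fit the models now.

```bash
cat > fit.py <<'E'
from h import *
from scipy.optimize import minimize
S=4
def prism(kind,x,y,a):
    n=6 if kind=="hex" else 4; R=.05/2/np.cos(np.pi/n)
    t=a+np.pi/n+np.arange(n)*2*np.pi/n
    xy=np.c_[x+R*np.cos(t),y+R*np.sin(t)]
    return np.vstack([np.c_[xy,np.full(n,0.)],np.c_[xy,np.full(n,.056)]])
def cyl(x,y,r,z0,z1):
    t=np.linspace(0,2*np.pi,40); return np.vstack([np.c_[x+r*np.cos(t),y+r*np.sin(t),0*t+z] for z in (z0,z1)])
def poly(d,P,o):
    q=np.array([w2pix(d,p) for p in P]); return cv2.convexHull(((q-o+.5)*S).astype(np.float32).round().astype(np.int32))
def amber(img):
    h=cv2.cvtColor(img,cv2.COLOR_RGB2HSV); return ((h[...,1]>120)&((h[...,0]<25)|(h[...,0]>170))).astype(np.float32)
def fitjar(d,kind,x,y,z0=0):
    c=w2pix(d,[x,y,.036+z0]); o=np.clip((c-45).astype(int),0,None); W=90
    m=amber(d["color"][o[1]:o[1]+W,o[0]:o[0]+W]); h,w=m.shape
    n,l,st,cen=cv2.connectedComponentsWithStats(m.astype(np.uint8))
    # keep the component nearest the seed (jar), drop sherds
    best=min([i for i in range(1,n) if st[i,4]>60],key=lambda i:np.hypot(*(cen[i]+o-c)))
    near=np.unique(l[(np.hypot(*(np.indices(l.shape)[::-1]-(cen[best][:,None,None])))<32)])
    m=(l==best).astype(np.float32)
    for i in near:
        if i and i!=best and 5<st[i,4]<250 and np.hypot(*(cen[i]-cen[best]))<14: m[l==i]=1
    m=cv2.GaussianBlur(m,(0,0),.7)
    def cost(v):
        k=np.zeros((h*S,w*S),np.uint8); P=prism(kind,*v); P[:,2]+=z0
        cv2.fillPoly(k,[poly(d,P,o)],255); C=cyl(v[0],v[1],.021,.056,.072); C[:,2]+=z0
        cv2.fillPoly(k,[poly(d,C,o)],0)
        k=cv2.GaussianBlur(cv2.resize(k,(w,h),interpolation=cv2.INTER_AREA).astype(np.float32)/255,(0,0),.7)
        return float(((k-m)**2).sum()/ (m**2).sum())
    per=np.pi/3 if kind=="hex" else np.pi/2; res=[]
    for a in np.arange(4)*per/4:
        r=minimize(cost,[x,y,a],method="Nelder-Mead",options=dict(initial_simplex=[[x,y,a],[x+.01,y,a],[x,y+.01,a],[x,y,a+per/5]],xatol=1e-4,fatol=1e-5,maxiter=150)); res.append((r.fun,r.x))
    f,v=min(res,key=lambda t:t[0]); return np.array([v[0],v[1],wrap(v[2],per)]),f
def edgefit(d,segs,v0,step,nper=60):
    """segs(v)->list of (P0,P1) world; maximise mean gradient magnitude along them"""
    g=cv2.GaussianBlur(d["color"].astype(np.float32),(0,0),1.0)
    G=np.sqrt(sum(cv2.Sobel(g[...,c],cv2.CV_32F,1,0)**2+cv2.Sobel(g[...,c],cv2.CV_32F,0,1)**2 for c in range(3)))
    def cost(v):
        q=np.array([w2pix(d,np.asarray(a)*(1-t)+np.asarray(b)*t) for a,b in segs(v) for t in np.linspace(0,1,nper)],np.float32)
        return -float(cv2.remap(G,q[:,:1],q[:,1:],cv2.INTER_LINEAR).mean())
    v0=np.array(v0,float); n=len(v0); best=None
    for k in (3,1,.4):
        r=minimize(cost,v0,method="Nelder-Mead",options=dict(initial_simplex=[v0]+[v0+np.eye(n)[i]*step[i]*k for i in range(n)],xatol=1e-5,maxiter=400)); v0=r.x
    return v0,r.fun
def tubseg(v):
    t=np.linspace(0,2*np.pi,41); P=np.c_[v[0]+.03*np.cos(t),v[1]+.03*np.sin(t),0*t+.072+(v[2] if len(v)>2 else 0)]
    return list(zip(P[:-1],P[1:]))
def fittub(d,x,y): return edgefit(d,tubseg,[x,y],[.004,.004],3)
def rect(v,x0,x1,y0,y1,z):
    c,s=np.cos(v[2]),np.sin(v[2]); P=[(v[0]+c*a-s*b,v[1]+s*a+c*b,z) for a,b in ((x0,y0),(x1,y0),(x1,y1),(x0,y1))]
    return [(P[i],P[(i+1)%4]) for i in range(4)]
E
python3 - <<'E'
from fit import *
t=snap("top"); w=snap("wrist")
J=dict(A=("hex",.561,-.384),B=("hex",.538,-.273),C=("hex",.446,-.151),sq=("square",.439,-.385))
for n,a in J.items():
    for d in (t,w): v,f=fitjar(d,*a); print(n,np.round(v[:2],4),round(np.degrees(v[2]),1),round(f,3))
for n,p,dd in (("S",(.661,-.158),(t,)),("T",(.448,-.257),(t,w))):
    for d in dd: v,f=fittub(d,*p); print(n,np.round(v,4),round(f))
box=lambda v: rect(v,-.038,.038,-.112,.112,.03)+rect(v,-.033,.033,-.107,.107,.03)
v,f=edgefit(t,box,[.523,-.009,-.03],[.004,.004,.02]); print("box",np.round(v,4),f)
E
```

```text
A [ 0.5621 -0.3872] -27.3 2.698
A [ 0.5627 -0.3874] -24.2 0.818
B [ 0.5417 -0.2753] -3.2 0.074
B [ 0.5419 -0.2742] 0.4 0.425
C [ 0.4455 -0.1526] -24.2 0.24
C [ 0.4434 -0.1485] -22.9 1.134Traceback (most recent call last):
  File "<stdin>", line 5, in <module>
  File "fit.py", line 20, in fitjar
    best=min([i for i in range(1,n) if st[i,4]>60],key=lambda i:np.hypot(*(cen[i]+o-c)))
ValueError: min() iterable argument is empty
```

Run:
```python
import cv2,numpy as np
a=cv2.imread("pics/w2.png"); h=cv2.cvtColor(a,cv2.COLOR_BGR2HSV)
for (u,v) in [(515,245),(490,250),(540,286),(523,140),(405,125),(300,190),(385,220),(515,270),(465,48),(455,190),(600,350)]:
    print((u,v),h[int(v*.64),int(u*.64)],a[int(v*.64),int(u*.64)])
b=cv2.imread("pics/top0.png"); h=cv2.cvtColor(b,cv2.COLOR_BGR2HSV)
for (u,v) in [(605,352),(620,365),(595,278),(525,295),(535,250)]: print((u,v),h[int(v*.64),int(u*.64)])
```

```text
(515, 245) [ 12  94 106] [ 67  83 106]
(490, 250) [ 14 148 117] [ 49  80 117]
(540, 286) [ 23   8 136] [132 135 136]
(523, 140) [ 13 114  85] [47 64 85]
(405, 125) [ 14  35 108] [ 93 100 108]
(300, 190) [12 98 73] [45 56 73]
(385, 220) [ 0  0 98] [98 98 98]
(515, 270) [103  14 125] [125 122 118]
(465, 48) [  8 132 129] [ 62  79 129]
(455, 190) [40 27 56] [50 56 54]
(600, 350) [ 20  11 139] [133 137 139]
(605, 352) [ 15 220  73]
(620, 365) [ 16 228 104]
(595, 278) [ 14 213  92]
(525, 295) [ 13 181 104]
(535, 250) [ 10 167 119]
```

```bash
sed -i 's/>120)&/>60)\&/' fit.py
cat > look.py <<'E'
from fit import *
import sys
J=dict(A=("hex",.562,-.387),B=("hex",.542,-.275),C=("hex",.4455,-.1525),sq=("square",.439,-.387))
if __name__=="__main__":
  t=snap("top"); w=snap("wrist")
  for n,a in J.items():
    for d in (t,w): v,f=fitjar(d,*a); print(n,np.round(v[:2],4),round(np.degrees(v[2]),1),round(f,3))
  for n,p,dd in (("S",(.661,-.158),(t,)),("T",(.448,-.257),(t,w))):
    for d in dd: v,f=fittub(d,*p); print(n,np.round(v,4),round(f))
  box=lambda v: rect(v,-.038,.038,-.112,.112,.03)+rect(v,-.033,.033,-.107,.107,.03)
  v,f=edgefit(t,box,[.523,-.009,-.03],[.004,.004,.02]); print("box",np.round(v,4),f)
E
python3 look.py
```

```text
A [ 0.5622 -0.3868] -28.7 1.666
A [ 0.5622 -0.3861] -26.4 0.024
B [ 0.5416 -0.2755] 1.2 0.02
B [ 0.5414 -0.2742] 2.5 0.038
C [ 0.445  -0.1518] -25.0 0.051
C [ 0.4445 -0.1503] -23.9 0.025Traceback (most recent call last):
  File "look.py", line 7, in <module>
    for d in (t,w): v,f=fitjar(d,*a); print(n,np.round(v[:2],4),round(np.degrees(v[2]),1),round(f,3))
                        ~~~~~~^^^^^^
  File "fit.py", line 20, in fitjar
    best=min([i for i in range(1,n) if st[i,4]>60],key=lambda i:np.hypot(*(cen[i]+o-c)))
ValueError: min() iterable argument is empty
```

```bash
sed -i 's/    for d in (t,w): v,f=fitjar(d,\*a); print(.*/    for d in (t,w):\n      try: v,f=fitjar(d,*a); print(n,np.round(v[:2],4),round(np.degrees(v[2]),1),round(f,3))\n      except Exception: print(n,"hidden")/' look.py
python3 look.py
```

```text
A [ 0.5621 -0.3874] -28.7 1.67
A [ 0.5623 -0.3863] -26.1 0.024
B [ 0.5419 -0.2757] 1.9 0.024
B [ 0.5415 -0.2743] 2.7 0.043
C [ 0.4449 -0.1518] -24.7 0.051
C [ 0.4445 -0.1503] -23.1 0.028
sq hidden
sq [ 0.4418 -0.3875] 21.2 0.073
S [ 0.6619 -0.1572] -152
T [ 0.4498 -0.257 ] -161
T [ 0.4534 -0.2597] -170
box [ 0.5216 -0.0099  0.0201] -176.20423889160156
```

Run:
```python
from h import *
y0=-1.294; m=(.49,-.035,.40,y0+.7)
print(goto(*m)); print(goto(.52,.21,.38,.145,m))
```

```text
{'x': np.float64(0.6), 'y': np.float64(-223.4), 'z': np.float64(-115.6), 'wx': np.float64(-0.704)}
{'x': np.float64(20.0), 'y': np.float64(-112.3), 'z': np.float64(-219.8), 'wx': -0.739}
```

Emit:
step_arm(motion=[{"x":0,"y":-223,"z":-116,"wx":-0.7,"wy":0,"wz":0,"fingers":0},{"x":0,"y":-223,"z":-116,"wx":-0.7,"wy":0,"wz":0,"fingers":0},{"x":0,"y":-223,"z":-116,"wx":-0.7,"wy":0,"wz":0,"fingers":0},{"x":0,"y":-223,"z":-116,"wx":-0.7,"wy":0,"wz":0,"fingers":0},{"x":0,"y":-223,"z":-116,"wx":-0.7,"wy":0,"wz":0,"fingers":0},{"x":0,"y":-223,"z":-116,"wx":-0.7,"wy":0,"wz":0,"fingers":0}])

```text
time_s: 2.35
ee_pos: [0.491, -0.0295, 0.4012]
tcp_rot: [[0.001, 0.832, -0.554], [0.002, -0.554, -0.832], [-1.0, 0.0, -0.002]]
contact_force: [-0.9, -0.9, -0.3]
gripper_width: 1.0
```

Emit:
step_arm(motion=[{"x":20,"y":-112,"z":-220,"wx":-0.74,"wy":0,"wz":0,"fingers":0},{"x":20,"y":-112,"z":-220,"wx":-0.74,"wy":0,"wz":0,"fingers":0},{"x":20,"y":-112,"z":-220,"wx":-0.74,"wy":0,"wz":0,"fingers":0},{"x":20,"y":-112,"z":-220,"wx":-0.74,"wy":0,"wz":0,"fingers":0},{"x":20,"y":-112,"z":-220,"wx":-0.74,"wy":0,"wz":0,"fingers":0},{"x":20,"y":-112,"z":-220,"wx":-0.74,"wy":0,"wz":0,"fingers":0}])

```text
time_s: 2.95
ee_pos: [0.5213, 0.2144, 0.3796]
tcp_rot: [[-0.002, 0.989, 0.151], [0.001, 0.151, -0.989], [-1.0, -0.001, -0.001]]
contact_force: [0.4, -0.7, -0.5]
gripper_width: 0.998
```

Run:
```python
from h import *
d=snap("wrist","w3.png"); s=telemetry.sense(); print(s["time_s"],s["ee_pos"],s["joints"])
a=cv2.imread("pics/w3.png"); cv2.imwrite("pics/w3b.png",cv2.resize(a,(800,600),interpolation=cv2.INTER_CUBIC))
np.save("w3.npy",d,allow_pickle=True)
```

```text
3.0 [0.52145449 0.21206466 0.37987884] [ 1.75486606e-01  8.03226509e-02  1.47559285e+00 -1.08115807e-04
  1.58706266e+00  2.90245556e-02]
```

View pics/w3b.png

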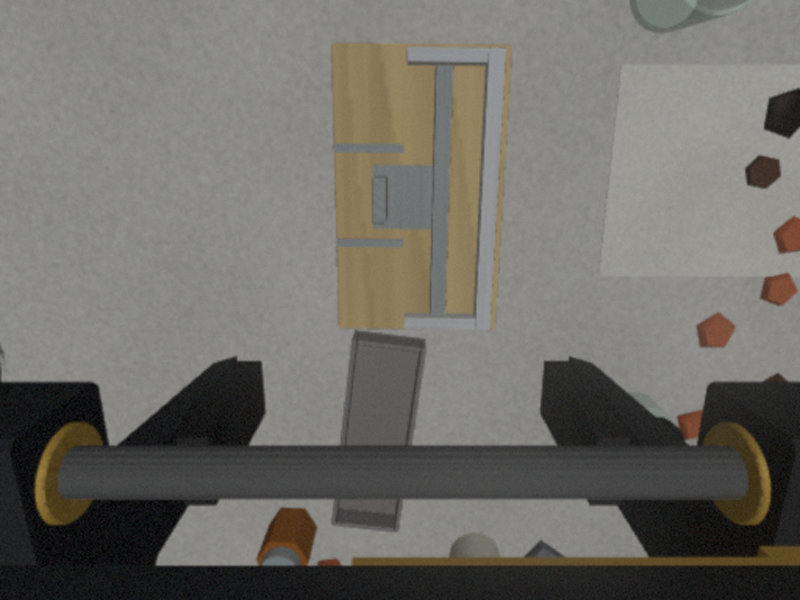

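The carrier is fully visible: base corners (332,44), (510,44), (490,328), (340,328), bar at column ~440, tab at (380,200). Now to fit it.

```bash
cat > car.py <<'E'
from fit import *
def carsegs(v):
    x,y,a=v[:3]; c,s=np.cos(a),np.sin(a); W=lambda p,q,z:(x+c*p-s*q,y+s*p+c*q,z)
    L=[(W(-.115,-.136,.008),W(-.115,.136,.008)),(W(-.115,.136,.008),W(-.06,.136,.008)),(W(-.115,-.136,.008),W(-.06,-.136,.008)),(W(.049,-.13,.008),W(.049,.13,.008)),
       (W(.025,-.117,.026),W(.025,.117,.026)),(W(0,.1175,.026),W(.025,.1175,.026)),(W(0,-.1175,.026),W(.025,-.1175,.026))]
    if len(v)>3: L+=[(W(-.031+v[3],-.11,.026),W(-.031+v[3],.11,.026))]*2
    return L
E
python3 - <<'E'
from car import *
w=np.load("w3.npy",allow_pickle=True).item(); t=snap("top")
v,f=edgefit(w,carsegs,[.564,.254,.145,.018],[.004,.004,.02,.004]); print("wrist",np.round(v,4),f)
x,y,a,q=v; c,s=np.cos(a),np.sin(a)
for p in [(-.115,.136,.008),(.049,.136,.008),(.049,-.136,.008),(-.115,-.136,.008),(-.095+q,.02,.062),(-.095+q,-.02,.062),(-.031+q,0,.026),(-.115,0,.008)]:
    print(p,np.round(w2pix(w,(x+c*p[0]-s*p[1],y+s*p[0]+c*p[1],p[2]))/.64,1))
v2,f=edgefit(t,carsegs,v[:3],[.003,.003,.02]); print("top",np.round(v2,4),f)
box=lambda v: rect(v,-.038,.038,-.112,.112,.03)
v,f=edgefit(t,box,[.5216,-.0099,.02],[.004,.004,.02]); print("box",np.round(v,4),f)
img=cv2.resize(cv2.imread("pics/w3.png"),(800,600))
for a,b in carsegs(np.r_[x,y,np.arctan2(s,c),q]): cv2.line(img,tuple((w2pix(w,a)/.64).round().astype(int).tolist()),tuple((w2pix(w,b)/.64).round().astype(int).tolist()),(0,0,255),1)
cv2.imwrite("pics/w3c.png",cv2.resize(img[20:350,300:530],None,fx=1.7,fy=1.7))
E
```

```text
wrist [0.5656 0.2573 0.1486 0.0249] -125.15379333496094
(-0.115, 0.136, 0.008) [330.   41.9]
(0.049, 0.136, 0.008) [511.6  42.6]
(0.049, -0.136, 0.008) [495.6 328.3]
(-0.115, -0.136, 0.008) [339.1 327.8]
(np.float64(-0.07006089648506544), 0.02, 0.062) [378.2 176.2]
(np.float64(-0.07006089648506544), -0.02, 0.062) [378.6 222.9]
(np.float64(-0.006060896485065435), 0, 0.026) [448.2 197.2]
(-0.115, 0, 0.008) [334.9 195.5]
top [0.5631 0.2564 0.1566] -120.94760131835938
box [ 0.5221 -0.0083  0.0208] -235.95445251464844
```

View pics/w3c.png

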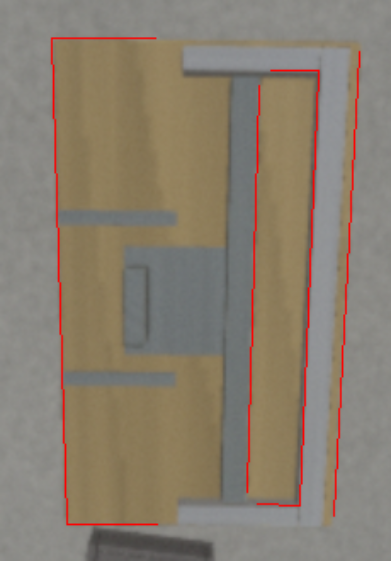

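The overlay fits: left base edge, end stops, fence and bar all within about 1–2 px, and the clamp value is about 25 mm. Next I'll grip the tab.

Run:
```python
from h import *
print(goto(.4964,.2469,.05,.1486), telemetry.sense()["ee_pos"])
```

```text
{'x': np.float64(330.2), 'y': np.float64(-19.8), 'z': np.float64(-39.5), 'wx': np.float64(-0.005)} [0.52163975 0.21060208 0.38019891]
```

Emit:
step_arm(motion=[{"x":50,"y":-20,"z":-40,"wx":-0.005,"wy":0,"wz":0,"fingers":0.45},{"x":100,"y":-20,"z":-40,"wx":-0.005,"wy":0,"wz":0,"fingers":0.45},{"x":150,"y":-20,"z":-40,"wx":-0.005,"wy":0,"wz":0,"fingers":0.45},{"x":200,"y":-20,"z":-40,"wx":-0.005,"wy":0,"wz":0,"fingers":0.45},{"x":240,"y":-20,"z":-40,"wx":-0.005,"wy":0,"wz":0,"fingers":0.45},{"x":265,"y":-20,"z":-40,"wx":-0.005,"wy":0,"wz":0,"fingers":0.45},{"x":265,"y":-20,"z":-40,"wx":-0.005,"wy":0,"wz":0,"fingers":0.45}], newtons=25)

```text
time_s: 3.75
ee_pos: [0.4933, 0.2444, 0.1115]
tcp_rot: [[-0.009, 0.989, 0.144], [-0.003, 0.144, -0.99], [-1.0, -0.009, 0.001]]
contact_force: [-0.4, -0.8, -0.2]
gripper_width: 0.548
```

Emit:
step_arm(motion=[{"x":20,"y":0,"z":0,"wx":0,"wy":0,"wz":0,"fingers":0.45},{"x":45,"y":0,"z":0,"wx":0,"wy":0,"wz":0,"fingers":0.45},{"x":65,"y":0,"z":0,"wx":0,"wy":0,"wz":0,"fingers":0.45},{"x":65,"y":0,"z":0,"wx":0,"wy":0,"wz":0,"fingers":0.45},{"x":65,"y":0,"z":0,"wx":0,"wy":0,"wz":0,"fingers":0.95},{"x":65,"y":0,"z":0,"wx":0,"wy":0,"wz":0,"fingers":0.95},{"x":65,"y":0,"z":0,"wx":0,"wy":0,"wz":0,"fingers":0.95},{"x":65,"y":0,"z":0,"wx":0,"wy":0,"wz":0,"fingers":0.95}])

```text
time_s: 4.55
ee_pos: [0.4967, 0.2477, 0.0519]
tcp_rot: [[0.002, 0.989, 0.148], [0.0, 0.148, -0.989], [-1.0, 0.002, -0.0]]
contact_force: [-0.6, -0.1, 0.2]
gripper_width: 0.211
```

Emit:
step_arm(motion=[{"x":0,"y":0,"z":0,"wx":0,"wy":0,"wz":0,"fingers":0.95},{"x":0,"y":0,"z":0,"wx":0,"wy":0,"wz":0,"fingers":0.95}])

```text
time_s: 4.75
ee_pos: [0.496, 0.2476, 0.0514]
tcp_rot: [[0.0, 0.989, 0.148], [-0.0, 0.148, -0.989], [-1.0, 0.0, 0.0]]
contact_force: [-2.5, -1.0, 6.1]
gripper_width: 0.134
```

Emit:
step_arm(motion=[{"x":0,"y":-5,"z":0,"wx":0,"wy":0,"wz":0,"fingers":0.95},{"x":0,"y":-10,"z":0,"wx":0,"wy":0,"wz":0,"fingers":0.95},{"x":0,"y":-14,"z":0,"wx":0,"wy":0,"wz":0,"fingers":0.95},{"x":0,"y":-18,"z":0,"wx":0,"wy":0,"wz":0,"fingers":0.95},{"x":0,"y":-21,"z":0,"wx":0,"wy":0,"wz":0,"fingers":0.95},{"x":0,"y":-23,"z":0,"wx":0,"wy":0,"wz":0,"fingers":0.95},{"x":0,"y":-23,"z":0,"wx":0,"wy":0,"wz":0,"fingers":0.95},{"x":0,"y":-23,"z":0,"wx":0,"wy":0,"wz":0,"fingers":0.95}])

```text
time_s: 5.55
ee_pos: [0.4733, 0.2443, 0.0513]
tcp_rot: [[0.001, 0.989, 0.149], [0.0, 0.149, -0.989], [-1.0, 0.001, -0.0]]
contact_force: [0.8, 0.8, 7.1]
gripper_width: 0.133
```

Emit:
step_arm(motion=[{"x":0,"y":-1,"z":0,"wx":0,"wy":0,"wz":0,"fingers":0.95},{"x":0,"y":-2,"z":0,"wx":0,"wy":0,"wz":0,"fingers":0.95},{"x":0,"y":-2,"z":0,"wx":0,"wy":0,"wz":0,"fingers":0.95},{"x":0,"y":-2,"z":0,"wx":0,"wy":0,"wz":0,"fingers":0.95}])

```text
time_s: 5.95
ee_pos: [0.4715, 0.2441, 0.0513]
tcp_rot: [[0.001, 0.989, 0.148], [0.001, 0.148, -0.989], [-1.0, 0.001, -0.0]]
contact_force: [2.6, 2.0, 7.0]
gripper_width: 0.133
```

Emit:
step_arm(motion=[{"x":0,"y":-1,"z":0,"wx":0,"wy":0,"wz":0,"fingers":0.95},{"x":0,"y":-2,"z":0,"wx":0,"wy":0,"wz":0,"fingers":0.95},{"x":0,"y":-2,"z":0,"wx":0,"wy":0,"wz":0,"fingers":0.95},{"x":0,"y":-2,"z":0,"wx":0,"wy":0,"wz":0,"fingers":0.95}])

```text
time_s: 6.35
ee_pos: [0.4696, 0.2438, 0.0513]
tcp_rot: [[0.001, 0.989, 0.148], [0.001, 0.148, -0.989], [-1.0, 0.001, -0.0]]
contact_force: [1.8, 1.7, 5.6]
gripper_width: 0.134
```

Emit:
step_arm(motion=[{"x":0,"y":-1,"z":0,"wx":0,"wy":0,"wz":0,"fingers":0.95},{"x":0,"y":-1.5,"z":0,"wx":0,"wy":0,"wz":0,"fingers":0.95},{"x":0,"y":-1.5,"z":0,"wx":0,"wy":0,"wz":0,"fingers":0.95},{"x":0,"y":-1.5,"z":0,"wx":0,"wy":0,"wz":0,"fingers":0.95}])

```text
time_s: 6.75
ee_pos: [0.4695, 0.2438, 0.0514]
tcp_rot: [[0.004, 0.989, 0.148], [0.001, 0.148, -0.989], [-1.0, 0.004, -0.001]]
contact_force: [8.4, 3.7, -0.5]
gripper_width: 0.132
```

The bar hit its open stop: TCP x froze at 0.4695 while the force rose. That puts the carrier origin at about (0.5634, 0.257). Now I'll release, rise and re-check everything with the top camera.

Emit:
step_arm(motion=[{"x":0,"y":1.5,"z":0,"wx":0,"wy":0,"wz":0,"fingers":0.95},{"x":0,"y":1.5,"z":0,"wx":0,"wy":0,"wz":0,"fingers":0.5},{"x":0,"y":1.5,"z":0,"wx":0,"wy":0,"wz":0,"fingers":0.5},{"x":0,"y":1.5,"z":0,"wx":0,"wy":0,"wz":0,"fingers":0.5},{"x":-30,"y":1.5,"z":0,"wx":0,"wy":0,"wz":0,"fingers":0.5},{"x":-80,"y":1.5,"z":0,"wx":0,"wy":0,"wz":0,"fingers":0},{"x":-130,"y":1.5,"z":0,"wx":0,"wy":0,"wz":0,"fingers":0},{"x":-150,"y":1.5,"z":0,"wx":0,"wy":0,"wz":0,"fingers":0}])

```text
time_s: 7.55
ee_pos: [0.4708, 0.244, 0.2054]
tcp_rot: [[0.006, 0.989, 0.149], [0.001, 0.149, -0.989], [-1.0, 0.006, -0.001]]
contact_force: [-0.1, 0.2, -0.3]
gripper_width: 0.745
```

```bash
cat > chk.py <<'E'
from fit import *
import sys
P=dict(A=("hex",.5622,-.3865),B=("hex",.5417,-.275),C=("hex",.4447,-.151),sq=("square",.4418,-.3875),S=("tub",.662,-.157),T=("tub",.4515,-.2585))
def chk(cam,names):
    d=snap(cam)
    for n in names:
        k,x,y=P[n]
        try:
            v,f=fittub(d,x,y) if k=="tub" else fitjar(d,*P[n]); print(cam,n,np.round(v[:2],4),round(np.degrees(v[2]),1) if k!="tub" else "",round(f,3))
        except Exception as e: print(cam,n,"not seen")
if __name__=="__main__":
    chk(sys.argv[1],sys.argv[2].split(","))
E
python3 chk.py top A,B,C,sq,S,T
python3 - <<'E'
from h import *
r6=np.pi/180; s=telemetry.sense(); print(s["ee_pos"],s["time_s"])
m=(.50,-.02,.20,.149+27*r6); b=(.5417,-.275,.16,62.3*r6)
print(goto(*m)); print(goto(*b,T=m))
E
```

```text
top A [ 0.5615 -0.3864] -27.2 0.019
top B [ 0.5416 -0.2754] 1.2 0.025
top C [ 0.4448 -0.1521] -24.8 0.048
top sq [ 0.442  -0.3873] 20.8 0.037
top S [ 0.662 -0.157]  -146.241
top T [ 0.4499 -0.2571]  -154.693
[0.47176446 0.24429768 0.20708127] 7.6
{'x': np.float64(7.1), 'y': np.float64(-11.4), 'z': np.float64(265.6), 'wx': np.float64(-0.471)}
{'x': np.float64(40.0), 'y': np.float64(-114.3), 'z': np.float64(231.7), 'wx': -0.467}
```

Nothing has moved, and top and wrist agree within about 1.5 mm. I'll start with hex B, gripping it in two directions to centre it.

Emit:
step_arm(motion=[{"x":7,"y":-11,"z":266,"wx":-0.471,"wy":0,"wz":0,"fingers":0},{"x":7,"y":-11,"z":266,"wx":-0.471,"wy":0,"wz":0,"fingers":0},{"x":7,"y":-11,"z":266,"wx":-0.471,"wy":0,"wz":0,"fingers":0},{"x":7,"y":-11,"z":266,"wx":-0.471,"wy":0,"wz":0,"fingers":0},{"x":7,"y":-11,"z":266,"wx":-0.471,"wy":0,"wz":0,"fingers":0},{"x":7,"y":-11,"z":266,"wx":-0.471,"wy":0,"wz":0,"fingers":0}], newtons=8)

```text
time_s: 8.2
ee_pos: [0.497, -0.0238, 0.1925]
tcp_rot: [[-0.002, 0.815, 0.58], [0.0, 0.58, -0.815], [-1.0, -0.002, -0.001]]
contact_force: [-0.4, -0.3, -0.1]
gripper_width: 1.002
```

Emit:
step_arm(motion=[{"x":40,"y":-114,"z":232,"wx":-0.467,"wy":0,"wz":0,"fingers":0},{"x":40,"y":-114,"z":232,"wx":-0.467,"wy":0,"wz":0,"fingers":0},{"x":40,"y":-114,"z":232,"wx":-0.467,"wy":0,"wz":0,"fingers":0},{"x":40,"y":-114,"z":232,"wx":-0.467,"wy":0,"wz":0,"fingers":0},{"x":40,"y":-114,"z":232,"wx":-0.467,"wy":0,"wz":0,"fingers":0},{"x":40,"y":-114,"z":232,"wx":-0.467,"wy":0,"wz":0,"fingers":0},{"x":40,"y":-114,"z":232,"wx":-0.467,"wy":0,"wz":0,"fingers":0}])

```text
time_s: 8.9
ee_pos: [0.5388, -0.2782, 0.1517]
tcp_rot: [[-0.002, 0.468, 0.884], [0.001, 0.884, -0.468], [-1.0, 0.0, -0.003]]
contact_force: [-0.2, 0.4, -0.1]
gripper_width: 0.999
```

Run:
```python
from h import *
s=telemetry.sense(); print(s["ee_pos"],s["time_s"],goto(.5417,-.275,.045,np.radians(62)))
a=snap("wrist")["color"]; cv2.imwrite("pics/w4.png",a[:,:,::-1])
```

```text
[ 0.53882086 -0.27822623  0.15173271] 8.9 {'x': np.float64(106.7), 'y': np.float64(4.2), 'z': np.float64(1.0), 'wx': np.float64(0.001)}
```

View pics/w4.png

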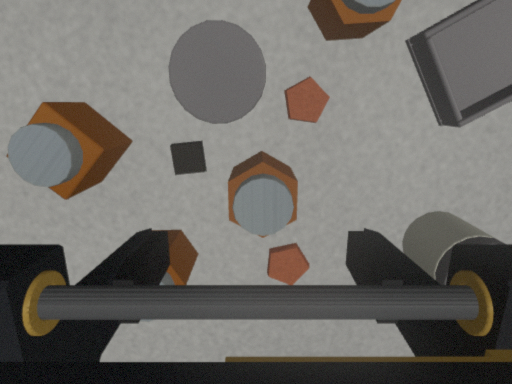

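Good hover view: jar B sits centred between the fingers at (264,200). I'll refine with a fit from here.

```bash
python3 chk.py wrist B,A
python3 - <<'E'
from h import *
s=telemetry.sense(); print(s["ee_pos"],s["time_s"],goto(.5417,-.275,.045,np.radians(62)))
E
```

```text
wrist B [ 0.5419 -0.2749] 2.7 0.02
wrist A [ 0.5333 -0.3694] -9.9 0.674
[ 0.5391153  -0.27507249  0.15254478] 9.0 {'x': np.float64(107.5), 'y': np.float64(1.3), 'z': np.float64(2.3), 'wx': np.float64(0.004)}
```

Emit:
step_arm(motion=[{"x":40,"y":1.5,"z":2.5,"wx":0,"wy":0,"wz":0,"fingers":0},{"x":80,"y":1.5,"z":2.5,"wx":0,"wy":0,"wz":0,"fingers":0},{"x":107,"y":1.5,"z":2.5,"wx":0,"wy":0,"wz":0,"fingers":0},{"x":107,"y":1.5,"z":2.5,"wx":0,"wy":0,"wz":0,"fingers":0.6},{"x":107,"y":1.5,"z":2.5,"wx":0,"wy":0,"wz":0,"fingers":0.6},{"x":107,"y":1.5,"z":2.5,"wx":0,"wy":0,"wz":0,"fingers":0.6},{"x":107,"y":1.5,"z":2.5,"wx":0,"wy":0,"wz":0,"fingers":0.6},{"x":107,"y":1.5,"z":2.5,"wx":0,"wy":0,"wz":0,"fingers":0.6}])

```text
time_s: 9.8
ee_pos: [0.5437, -0.2766, 0.0484]
tcp_rot: [[0.002, 0.465, 0.885], [-0.002, 0.885, -0.465], [-1.0, -0.0, 0.003]]
contact_force: [-0.1, -0.7, 0.4]
gripper_width: 0.568
```

Emit:
step_arm(motion=[{"x":0,"y":0,"z":0,"wx":0,"wy":0,"wz":0,"fingers":0.6},{"x":0,"y":0,"z":0,"wx":0,"wy":0,"wz":0,"fingers":0.6}])

```text
time_s: 10.0
ee_pos: [0.5437, -0.2766, 0.0484]
tcp_rot: [[0.002, 0.465, 0.885], [-0.001, 0.885, -0.465], [-1.0, -0.0, 0.002]]
contact_force: [-0.6, 1.1, 6.3]
gripper_width: 0.568
```

Emit:
step_arm(motion=[{"x":0,"y":0,"z":0,"wx":0,"wy":0,"wz":0,"fingers":0},{"x":0,"y":0,"z":0,"wx":0,"wy":0,"wz":0,"fingers":0},{"x":0,"y":0,"z":0,"wx":0,"wy":0,"wz":0,"fingers":0},{"x":0,"y":0,"z":0,"wx":-0.14,"wy":0,"wz":0,"fingers":0},{"x":0,"y":0,"z":0,"wx":-0.29,"wy":0,"wz":0,"fingers":0},{"x":0,"y":0,"z":0,"wx":-0.44,"wy":0,"wz":0,"fingers":0},{"x":0,"y":0,"z":0,"wx":-0.58,"wy":0,"wz":0,"fingers":0}])

```text
time_s: 10.7
ee_pos: [0.5426, -0.2761, 0.0465]
tcp_rot: [[-0.0, -0.102, 0.995], [0.0, 0.995, 0.102], [-1.0, 0.0, -0.0]]
contact_force: [-0.2, -0.3, 0.1]
gripper_width: 1.001
```

Emit:
step_arm(motion=[{"x":0,"y":0,"z":0,"wx":-0.14,"wy":0,"wz":0,"fingers":0},{"x":0,"y":0,"z":0,"wx":-0.29,"wy":0,"wz":0,"fingers":0},{"x":0,"y":0,"z":0,"wx":-0.44,"wy":0,"wz":0,"fingers":0},{"x":0,"y":0,"z":0,"wx":-0.467,"wy":0,"wz":0,"fingers":0.6},{"x":0,"y":0,"z":0,"wx":-0.467,"wy":0,"wz":0,"fingers":0.6},{"x":0,"y":0,"z":0,"wx":-0.467,"wy":0,"wz":0,"fingers":0.6},{"x":0,"y":0,"z":0,"wx":-0.467,"wy":0,"wz":0,"fingers":0.6},{"x":0,"y":0,"z":0,"wx":-0.467,"wy":0,"wz":0,"fingers":0.6}])

```text
time_s: 11.5
ee_pos: [0.5426, -0.2759, 0.0466]
tcp_rot: [[-0.0, -0.533, 0.846], [0.0, 0.846, 0.533], [-1.0, 0.001, -0.0]]
contact_force: [-1.7, 2.3, 0.5]
gripper_width: 0.57
```

Emit:
step_arm(motion=[{"x":0,"y":0,"z":0,"wx":0,"wy":0,"wz":0,"fingers":0.6},{"x":0,"y":0,"z":0,"wx":0,"wy":0,"wz":0,"fingers":0.6},{"x":0,"y":0,"z":0,"wx":0,"wy":0,"wz":0,"fingers":0.6}], newtons=20)

```text
time_s: 11.8
ee_pos: [0.5427, -0.2759, 0.0466]
tcp_rot: [[-0.0, -0.534, 0.846], [0.0, 0.846, 0.534], [-1.0, 0.001, -0.0]]
contact_force: [-0.8, 1.2, 0.6]
gripper_width: 0.566
```

```bash
cat >> h.py <<'E'
CAR=[.5634,.2568,.150]
def car(px,py):
    c,s=np.cos(CAR[2]),np.sin(CAR[2]); return CAR[0]+c*px-s*py, CAR[1]+s*px+c*py
def plan(*wps):
    """print tool-frame moves through waypoints (x,y,z,yaw deg, unwrapped)"""
    s=telemetry.sense(); R=np.array(s["tcp_rot"]); print("at",np.round(s["ee_pos"],4),"yaw",round(np.degrees(np.arctan2(R[1,1],R[0,1])),1),"t",s["time_s"])
    p=[*s["ee_pos"],np.arctan2(R[1,1],R[0,1])]
    for w in wps:
        w=[*w[:3],np.radians(w[3])]; g=goto(*w,T=p); g["wx"]=round(-wrap(w[3]-p[3],2*np.pi),3)
        n=max(abs(g["wx"])/.15,np.sqrt(g["x"]**2+g["y"]**2+g["z"]**2)/50); print({k:float(v) for k,v in g.items()},"rows",round(n,1)); p=w
E
python3 - <<'E'
from h import *
x,y=car(-.003,.0863); print(x,y)
plan((.5437,-.2766,.17,122.5),(.55,.0,.18,155),(x,y,.15,188.6))
E
```

```text
0.5475371759337203 0.3416826296284596
at [ 0.5427 -0.2759  0.0466] yaw 122.3 t 11.8
{'x': -123.4, 'y': -1.2, 'z': 0.5, 'wx': -0.004} rows 2.5
{'x': -10.0, 'y': 229.9, 'z': 153.9, 'wx': -0.567} rows 5.5
{'x': 30.0, 'y': 146.6, 'z': 308.6, 'wx': -0.586} rows 6.9
```

Emit:
step_arm(motion=[{"x":-40,"y":0,"z":0,"wx":0,"wy":0,"wz":0,"fingers":0.6},{"x":-85,"y":0,"z":0,"wx":0,"wy":0,"wz":0,"fingers":0.6},{"x":-123,"y":0,"z":0,"wx":0,"wy":0,"wz":0,"fingers":0.6},{"x":-123,"y":0,"z":0,"wx":0,"wy":0,"wz":0,"fingers":0.6}])

```text
time_s: 12.2
ee_pos: [0.546, -0.2785, 0.1764]
tcp_rot: [[0.009, -0.534, 0.846], [-0.007, 0.845, 0.534], [-1.0, -0.011, 0.004]]
contact_force: [0.7, -0.3, -0.9]
gripper_width: 0.57
```

Emit:
step_arm(motion=[{"x":-10,"y":33,"z":22,"wx":-0.08,"wy":0,"wz":0,"fingers":0.6},{"x":-10,"y":73,"z":49,"wx":-0.18,"wy":0,"wz":0,"fingers":0.6},{"x":-10,"y":113,"z":76,"wx":-0.28,"wy":0,"wz":0,"fingers":0.6},{"x":-10,"y":153,"z":102,"wx":-0.38,"wy":0,"wz":0,"fingers":0.6},{"x":-10,"y":193,"z":129,"wx":-0.48,"wy":0,"wz":0,"fingers":0.6},{"x":-10,"y":230,"z":154,"wx":-0.567,"wy":0,"wz":0,"fingers":0.6}])

```text
time_s: 12.8
ee_pos: [0.5494, 0.0028, 0.1785]
tcp_rot: [[-0.001, -0.906, 0.423], [0.0, 0.423, 0.906], [-1.0, 0.001, -0.0]]
contact_force: [1.6, -0.4, -1.0]
gripper_width: 0.565
```

Emit:
step_arm(motion=[{"x":30,"y":20,"z":43,"wx":-0.09,"wy":0,"wz":0,"fingers":0.6},{"x":30,"y":40,"z":85,"wx":-0.18,"wy":0,"wz":0,"fingers":0.6},{"x":30,"y":61,"z":128,"wx":-0.27,"wy":0,"wz":0,"fingers":0.6},{"x":30,"y":82,"z":172,"wx":-0.36,"wy":0,"wz":0,"fingers":0.6},{"x":30,"y":102,"z":215,"wx":-0.45,"wy":0,"wz":0,"fingers":0.6},{"x":30,"y":122,"z":257,"wx":-0.52,"wy":0,"wz":0,"fingers":0.6},{"x":30,"y":140,"z":295,"wx":-0.586,"wy":0,"wz":0,"fingers":0.6},{"x":30,"y":147,"z":309,"wx":-0.586,"wy":0,"wz":0,"fingers":0.6}])

```text
time_s: 13.6
ee_pos: [0.5477, 0.3463, 0.1483]
tcp_rot: [[-0.001, -0.989, -0.149], [0.0, -0.149, 0.989], [-1.0, 0.001, 0.001]]
contact_force: [0.2, -0.3, -2.0]
gripper_width: 0.565
```

Emit:
step_arm(motion=[{"x":0,"y":0,"z":0,"wx":0,"wy":0,"wz":0,"fingers":0.6},{"x":0,"y":0,"z":0,"wx":0,"wy":0,"wz":0,"fingers":0.6}])

```text
time_s: 13.8
ee_pos: [0.5486, 0.3418, 0.1486]
tcp_rot: [[-0.001, -0.99, -0.144], [-0.001, -0.144, 0.99], [-1.0, 0.002, -0.001]]
contact_force: [0.4, 0.2, -0.6]
gripper_width: 0.565
```

Run:
```python
from car import *
x,y=car(-.003,.0863); plan((x,y,.0556,188.6))
d=snap("wrist","w5.png"); np.save("w5.npy",d,allow_pickle=True)
```

```text
at [0.5486 0.3418 0.1486] yaw -171.7 t 13.8
{'x': 93.0, 'y': 1.1, 'z': 0.1, 'wx': -0.005} rows 1.9
```

View pics/w5.png

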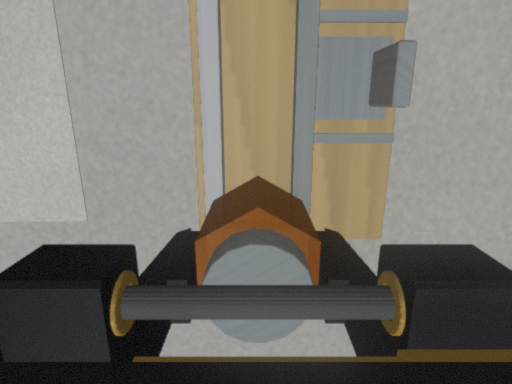

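The held jar is over the slot, with the fence's inner edge at column ~219 and the bar face at ~298 in row 100. I'll verify those in carrier coordinates.

Run:
```python
from h import *
d=np.load("w5.npy",allow_pickle=True).item(); im=d["color"].astype(int)
c,s=np.cos(.15),np.sin(.15)
for row in (20,60,100,140,170):
    l=cv2.GaussianBlur(d["color"],(0,0),1)[row].astype(float); g=np.abs(np.diff(l,axis=0)).sum(1)
    a=205+np.argmax(g[205:235]); b=280+np.argmax(g[280:306])
    out=[]
    for u in (a+.5,b+.5):
        p=pix2w(d,u,row,.026)[:2]-np.array(CAR[:2]); out.append(np.round([1e3*(c*p[0]+s*p[1]),1e3*(-s*p[0]+c*p[1])],1).tolist())
    print(row,a,b,out)
```

```text
20 217 294 [[26.6, -39.1], [-27.6, -38.9]]
60 218 293 [[26.9, -12.9], [-27.6, -12.7]]
100 219 292 [[27.2, 15.0], [-27.5, 15.3]]
140 220 291 [[27.5, 44.8], [-27.5, 45.0]]
170 221 290 [[27.5, 68.4], [-27.3, 68.7]]
```

Run:
```python
from h import *
d=np.load("w5.npy",allow_pickle=True).item()
c=d["color"][60:160,185:325,::-1]; cv2.imwrite("pics/w5c.png",cv2.resize(c,None,fx=5,fy=5,interpolation=cv2.INTER_NEAREST))
g=d["color"][95:106].mean(0).astype(int)
print([(u,g[u].tolist()) for u in list(range(196,226))]); print([(u,g[u].tolist()) for u in range(284,320)])
```

```text
[(196, [162, 145, 110]), (197, [162, 144, 109]), (198, [162, 144, 109]), (199, [159, 143, 109]), (200, [150, 140, 121]), (201, [159, 159, 159]), (202, [160, 162, 165]), (203, [161, 163, 166]), (204, [162, 164, 167]), (205, [165, 167, 170]), (206, [167, 169, 172]), (207, [166, 168, 171]), (208, [166, 168, 171]), (209, [166, 168, 171]), (210, [167, 169, 171]), (211, [166, 167, 170]), (212, [167, 168, 171]), (213, [165, 167, 170]), (214, [166, 168, 170]), (215, [166, 169, 171]), (216, [166, 168, 171]), (217, [165, 167, 169]), (218, [163, 165, 168]), (219, [154, 154, 156]), (220, [120, 118, 114]), (221, [103, 100, 94]), (222, [121, 113, 96]), (223, [164, 146, 109]), (224, [168, 150, 111]), (225, [167, 149, 111])]
[(284, [160, 142, 103]), (285, [160, 142, 103]), (286, [159, 141, 103]), (287, [160, 141, 104]), (288, [160, 142, 104]), (289, [160, 142, 104]), (290, [161, 142, 105]), (291, [161, 143, 105]), (292, [155, 138, 103]), (293, [119, 110, 90]), (294, [92, 91, 84]), (295, [98, 99, 94]), (296, [124, 129, 126]), (297, [128, 133, 134]), (298, [127, 133, 133]), (299, [127, 132, 132]), (300, [126, 132, 132]), (301, [126, 132, 132]), (302, [127, 133, 133]), (303, [128, 133, 134]), (304, [129, 134, 135]), (305, [129, 135, 136]), (306, [129, 134, 135]), (307, [129, 135, 136]), (308, [128, 134, 135]), (309, [128, 134, 135]), (310, [127, 133, 134]), (311, [127, 132, 133]), (312, [127, 132, 133]), (313, [126, 132, 133]), (314, [123, 128, 128]), (315, [115, 119, 118]), (316, [127, 133, 135]), (317, [129, 136, 137]), (318, [129, 135, 138]), (319, [128, 135, 136])]
```

View pics/w5c.png

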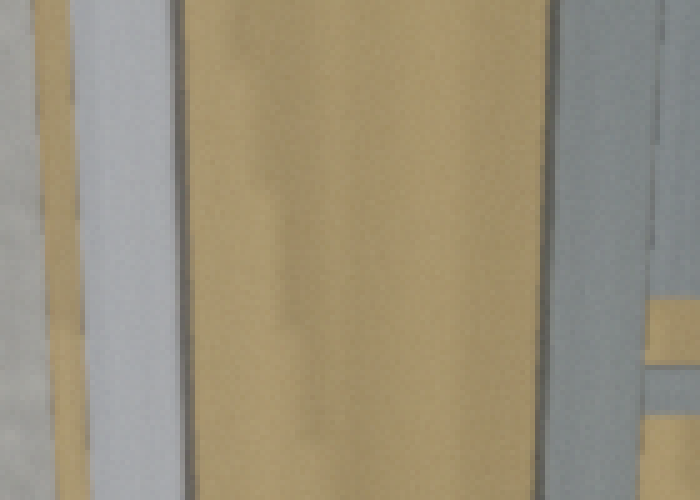

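The fence top edge is at column 219.5 and the bar top edge at 295.7. The slot centre is therefore about 1.2–1.6 mm further in x than the touch estimate, so I'll take a compromise of 0.5646. The current pose is already centred for that, so I can descend.

Emit:
step_arm(motion=[{"x":35,"y":0,"z":0,"wx":-0.005,"wy":0,"wz":0,"fingers":0.6},{"x":60,"y":0,"z":0,"wx":-0.005,"wy":0,"wz":0,"fingers":0.6},{"x":72,"y":0,"z":0,"wx":-0.005,"wy":0,"wz":0,"fingers":0.6},{"x":80,"y":0,"z":0,"wx":-0.005,"wy":0,"wz":0,"fingers":0.6},{"x":86,"y":0,"z":0,"wx":-0.005,"wy":0,"wz":0,"fingers":0.6},{"x":91,"y":0,"z":0,"wx":-0.005,"wy":0,"wz":0,"fingers":0.6},{"x":91,"y":0,"z":0,"wx":-0.005,"wy":0,"wz":0,"fingers":0.6}])

```text
time_s: 14.55
ee_pos: [0.5492, 0.3427, 0.0588]
tcp_rot: [[0.0, -0.989, -0.15], [0.0, -0.15, 0.989], [-1.0, -0.0, 0.0]]
contact_force: [-0.5, -0.4, -1.4]
gripper_width: 0.568
```

Emit:
step_arm(motion=[{"x":1.5,"y":0,"z":0,"wx":0,"wy":0,"wz":0,"fingers":0.6},{"x":2.5,"y":0,"z":0,"wx":0,"wy":0,"wz":0,"fingers":0.6},{"x":2.5,"y":0,"z":0,"wx":0,"wy":0,"wz":0,"fingers":0.6}])

```text
time_s: 14.85
ee_pos: [0.5491, 0.343, 0.0565]
tcp_rot: [[0.0, -0.989, -0.15], [0.0, -0.15, 0.989], [-1.0, -0.0, 0.0]]
contact_force: [0.3, -0.4, -1.4]
gripper_width: 0.564
```

Emit:
step_arm(motion=[{"x":1,"y":0,"z":-1,"wx":0,"wy":0,"wz":0,"fingers":0.6},{"x":2,"y":0,"z":-1,"wx":0,"wy":0,"wz":0,"fingers":0.6},{"x":2,"y":0,"z":-1,"wx":0,"wy":0,"wz":0,"fingers":0.6},{"x":2,"y":0,"z":-1,"wx":0,"wy":0,"wz":0,"fingers":0.6}])

```text
time_s: 15.25
ee_pos: [0.5494, 0.3418, 0.0547]
tcp_rot: [[0.0, -0.989, -0.15], [0.0, -0.15, 0.989], [-1.0, -0.0, -0.0]]
contact_force: [-1.7, -1.3, 3.7]
gripper_width: 0.568
```

```bash
sed -i 's/CAR=\[.5634/CAR=[.5646/' h.py
python3 - <<'E'
from h import *
s=telemetry.sense(); print(np.round(s["ee_pos"],4),np.round(s["contact_force"],1),s["gripper_width"])
E
```

```text
[0.5494 0.3418 0.0547] [-1.7 -1.3  3.7] 0.5680210188515051
```

The jar landed at the expected height, 0.0547 m, with 3.7 N of contact. Releasing and rising.

Emit:
step_arm(motion=[{"x":0,"y":0,"z":0,"wx":0,"wy":0,"wz":0,"fingers":0.1},{"x":0,"y":0,"z":0,"wx":0,"wy":0,"wz":0,"fingers":0.1},{"x":0,"y":0,"z":0,"wx":0,"wy":0,"wz":0,"fingers":0},{"x":-20,"y":0,"z":0,"wx":0,"wy":0,"wz":0,"fingers":0},{"x":-60,"y":0,"z":0,"wx":0,"wy":0,"wz":0,"fingers":0},{"x":-110,"y":0,"z":0,"wx":0,"wy":0,"wz":0,"fingers":0},{"x":-130,"y":0,"z":0,"wx":0,"wy":0,"wz":0,"fingers":0},{"x":-130,"y":0,"z":0,"wx":0,"wy":0,"wz":0,"fingers":0}])

```text
time_s: 16.05
ee_pos: [0.5516, 0.3429, 0.189]
tcp_rot: [[0.008, -0.989, -0.15], [0.003, -0.15, 0.989], [-1.0, -0.008, 0.002]]
contact_force: [-0.1, 0.1, 0.2]
gripper_width: 1.002
```

```bash
python3 chk.py top A,C,sq,S,T
python3 - <<'E'
from car import *
w=snap("wrist"); x,y=car(-.003,.0863)
v,f=fitjar(w,"hex",x,y,.008); print("placed (wrist)",np.round(v[:2],4),np.degrees(v[2]),f,"cmd",x,y)
t=snap("top"); v,f=fitjar(t,"hex",x,y,.008); print("placed (top)",np.round(v[:2],4),np.degrees(v[2]),f)
v,f=edgefit(t,carsegs,[.5646,.2568,.15],[.003,.003,.02]); print("car top",np.round(v,4))
w2=cv2.imread("pics/w2.png"); t0=cv2.imread("pics/top0.png")
for z in (0,.05,.1,.15,.2): print(z,"disc left edge top",np.round(pix2w(t,703*.64,282*.64,z)[:2],3))
plan((x-.0,y,.2,188.6),(.55,.0,.2,143),(.5622,-.3865,.16,93.5))
E
```

```text
top A [ 0.562  -0.3866] -26.2 0.02
top C [ 0.4449 -0.1518] -24.8 0.051
top sq [ 0.442  -0.3873] 20.5 0.034
top S [ 0.662  -0.1571]  -144.555
top T [ 0.4499 -0.257 ]  -152.7
placed (wrist) [0.5509 0.3401] 10.011410165794883 0.3932141065597534 cmd 0.5487371759337203 0.3416826296284596
placed (top) [0.55   0.3397] 8.381237943639665 0.6396651268005371
car top [0.5631 0.2561 0.1564]
0 disc left edge top [ 0.542 -0.557]
0.05 disc left edge top [ 0.532 -0.528]
0.1 disc left edge top [ 0.522 -0.5  ]
0.15 disc left edge top [ 0.511 -0.472]
0.2 disc left edge top [ 0.501 -0.444]
at [0.5483 0.3415 0.1825] yaw -171.4 t 16.2
{'x': -17.5, 'y': -0.5, 'z': 0.2, 'wx': 0.0} rows 0.4
{'x': 0.0, 'y': 49.8, 'z': -338.0, 'wx': 0.796} rows 6.8
{'x': 40.0, 'y': -242.3, 'z': -301.3, 'wx': 0.864} rows 7.8
```

Run:
```python
from h import *
y=np.arctan2(-.962,.273); R=np.c_[[0,0,-1],[np.cos(y),np.sin(y),0],np.cross([0,0,-1],[np.cos(y),np.sin(y),0])]
T=np.eye(4); T[:3,:3]=R; T[:3,3]=[.439,-.2808,.3997]
d=np.load("w3.npy",allow_pickle=True).item(); d["cam_to_world"]=T@d["hand_eye"]; t=snap("top")
for z in (0,.05,.1,.15,.2):
  # disc: wrist left/top/bottom edges and top-camera left/top/bottom edges
  print(z,[np.round(pix2w(d,a*.64,b*.64,z)[:2],3).tolist() for a,b in ((668,280),(800,146),(775,369))],[np.round(pix2w(t,a*.64,b*.64,z)[:2],3).tolist() for a,b in ((703,282),(765,216),(775,347))])
```

```text
0 [[0.464, -0.573], [0.628, -0.644], [0.402, -0.732]] [[0.542, -0.557], [0.645, -0.683], [0.428, -0.649]]
0.05 [[0.468, -0.544], [0.617, -0.608], [0.412, -0.688]] [[0.532, -0.528], [0.629, -0.648], [0.424, -0.615]]
0.1 [[0.472, -0.514], [0.605, -0.572], [0.422, -0.644]] [[0.522, -0.5], [0.613, -0.613], [0.42, -0.582]]
0.15 [[0.476, -0.485], [0.593, -0.536], [0.431, -0.599]] [[0.511, -0.472], [0.597, -0.578], [0.416, -0.549]]
0.2 [[0.48, -0.456], [0.582, -0.5], [0.441, -0.555]] [[0.501, -0.444], [0.581, -0.543], [0.411, -0.516]]
```

The black disc is about 0.1 m tall with its edge at y≈-0.51, so it is clear of jar A. Moving to A.

Emit:
step_arm(motion=[{"x":-10,"y":5,"z":-40,"wx":0.1,"wy":0,"wz":0,"fingers":0},{"x":-17,"y":12,"z":-85,"wx":0.2,"wy":0,"wz":0,"fingers":0},{"x":-17,"y":19,"z":-130,"wx":0.31,"wy":0,"wz":0,"fingers":0},{"x":-17,"y":26,"z":-175,"wx":0.42,"wy":0,"wz":0,"fingers":0},{"x":-17,"y":33,"z":-220,"wx":0.53,"wy":0,"wz":0,"fingers":0},{"x":-17,"y":40,"z":-265,"wx":0.64,"wy":0,"wz":0,"fingers":0},{"x":-17,"y":46,"z":-310,"wx":0.74,"wy":0,"wz":0,"fingers":0},{"x":-17,"y":50,"z":-338,"wx":0.796,"wy":0,"wz":0,"fingers":0}], newtons=8)

```text
time_s: 17.05
ee_pos: [0.5492, -0.0026, 0.1991]
tcp_rot: [[-0.003, -0.795, 0.606], [0.0, 0.606, 0.795], [-1.0, 0.003, -0.002]]
contact_force: [0.3, 0.1, -0.6]
gripper_width: 1.001
```

Emit:
step_arm(motion=[{"x":5,"y":-31,"z":-39,"wx":0.11,"wy":0,"wz":0,"fingers":0},{"x":10,"y":-62,"z":-77,"wx":0.22,"wy":0,"wz":0,"fingers":0},{"x":15,"y":-93,"z":-116,"wx":0.33,"wy":0,"wz":0,"fingers":0},{"x":20,"y":-124,"z":-154,"wx":0.44,"wy":0,"wz":0,"fingers":0},{"x":25,"y":-155,"z":-193,"wx":0.55,"wy":0,"wz":0,"fingers":0},{"x":30,"y":-186,"z":-231,"wx":0.66,"wy":0,"wz":0,"fingers":0},{"x":35,"y":-217,"z":-270,"wx":0.77,"wy":0,"wz":0,"fingers":0},{"x":40,"y":-242,"z":-301,"wx":0.864,"wy":0,"wz":0,"fingers":0}])

```text
time_s: 17.85
ee_pos: [0.5612, -0.388, 0.1583]
tcp_rot: [[-0.003, -0.055, 0.998], [0.002, 0.998, 0.056], [-1.0, 0.002, -0.002]]
contact_force: [0.3, -0.2, 0.1]
gripper_width: 0.998
```

Emit:
step_arm(motion=[{"x":0,"y":0,"z":0,"wx":0,"wy":0,"wz":0,"fingers":0},{"x":0,"y":0,"z":0,"wx":0,"wy":0,"wz":0,"fingers":0}])

```text
time_s: 18.05
ee_pos: [0.5613, -0.3857, 0.1583]
tcp_rot: [[-0.003, -0.06, 0.998], [0.003, 0.998, 0.06], [-1.0, 0.004, -0.003]]
contact_force: [-0.3, 0.1, -0.2]
gripper_width: 1.002
```

```bash
python3 chk.py wrist A,C,sq,T
python3 - <<'E'
from h import *
plan((.5622,-.3865,.045,93.5))
E
```

```text
wrist A [ 0.5621 -0.3856] -26.4 0.022
wrist C not seen
wrist sq [ 0.4411 -0.3867] 20.7 0.017
wrist T [ 0.4514 -0.2589]  -83.956
at [ 0.5618 -0.3847  0.1591] yaw 93.5 t 18.1
{'x': 114.1, 'y': -1.9, 'z': 0.3, 'wx': 0.001} rows 2.3
```

Emit:
step_arm(motion=[{"x":45,"y":-1,"z":0,"wx":0,"wy":0,"wz":0,"fingers":0},{"x":90,"y":-1,"z":0,"wx":0,"wy":0,"wz":0,"fingers":0},{"x":113,"y":-1,"z":0,"wx":0,"wy":0,"wz":0,"fingers":0},{"x":113,"y":-1,"z":0,"wx":0,"wy":0,"wz":0,"fingers":0.6},{"x":113,"y":-1,"z":0,"wx":0,"wy":0,"wz":0,"fingers":0.6},{"x":113,"y":-1,"z":0,"wx":0,"wy":0,"wz":0,"fingers":0.6},{"x":113,"y":-1,"z":0,"wx":0,"wy":0,"wz":0,"fingers":0.6},{"x":113,"y":-1,"z":0,"wx":0,"wy":0,"wz":0,"fingers":0.6}])

```text
time_s: 18.9
ee_pos: [0.5635, -0.3872, 0.0501]
tcp_rot: [[0.002, -0.061, 0.998], [-0.001, 0.998, 0.061], [-1.0, -0.002, 0.002]]
contact_force: [0.8, 3.3, 1.9]
gripper_width: 0.568
```

Emit:
step_arm(motion=[{"x":0,"y":0,"z":0,"wx":0,"wy":0,"wz":0,"fingers":0.6},{"x":0,"y":0,"z":0,"wx":0,"wy":0,"wz":0,"fingers":0},{"x":0,"y":0,"z":0,"wx":0,"wy":0,"wz":0,"fingers":0},{"x":0,"y":0,"z":0,"wx":0,"wy":0,"wz":0,"fingers":0},{"x":0,"y":0,"z":0,"wx":0.14,"wy":0,"wz":0,"fingers":0},{"x":0,"y":0,"z":0,"wx":0.29,"wy":0,"wz":0,"fingers":0},{"x":0,"y":0,"z":0,"wx":0.43,"wy":0,"wz":0,"fingers":0},{"x":0,"y":0,"z":0,"wx":0.58,"wy":0,"wz":0,"fingers":0}])

```text
time_s: 19.7
ee_pos: [0.5624, -0.3869, 0.0479]
tcp_rot: [[-0.0, 0.501, 0.865], [0.0, 0.865, -0.501], [-1.0, 0.0, -0.001]]
contact_force: [-0.4, -0.0, 0.6]
gripper_width: 0.997
```

Emit:
step_arm(motion=[{"x":0,"y":0,"z":0,"wx":0.14,"wy":0,"wz":0,"fingers":0},{"x":0,"y":0,"z":0,"wx":0.29,"wy":0,"wz":0,"fingers":0},{"x":0,"y":0,"z":0,"wx":0.43,"wy":0,"wz":0,"fingers":0},{"x":0,"y":0,"z":0,"wx":0.467,"wy":0,"wz":0,"fingers":0.6},{"x":0,"y":0,"z":0,"wx":0.467,"wy":0,"wz":0,"fingers":0.6},{"x":0,"y":0,"z":0,"wx":0.467,"wy":0,"wz":0,"fingers":0.6},{"x":0,"y":0,"z":0,"wx":0.467,"wy":0,"wz":0,"fingers":0.6},{"x":0,"y":0,"z":0,"wx":0.467,"wy":0,"wz":0,"fingers":0.6}])

```text
time_s: 20.5
ee_pos: [0.5625, -0.387, 0.0482]
tcp_rot: [[-0.0, 0.833, 0.553], [-0.0, 0.553, -0.833], [-1.0, -0.0, -0.0]]
contact_force: [-1.2, -0.1, -0.4]
gripper_width: 0.57
```

Emit:
step_arm(motion=[{"x":0,"y":0,"z":0,"wx":0,"wy":0,"wz":0,"fingers":0.6},{"x":0,"y":0,"z":0,"wx":0,"wy":0,"wz":0,"fingers":0.6},{"x":0,"y":0,"z":0,"wx":0,"wy":0,"wz":0,"fingers":0.6}], newtons=20)

```text
time_s: 20.8
ee_pos: [0.5625, -0.387, 0.0482]
tcp_rot: [[-0.0, 0.834, 0.552], [-0.0, 0.552, -0.834], [-1.0, -0.0, -0.0]]
contact_force: [-1.2, -0.5, 0.6]
gripper_width: 0.565
```

Run:
```python
from h import *
x,y=car(-.003,.0262)
plan((.5621,-.3856,.17,33.5),(.552,-.04,.18,20),(x,y,.15,8.6))
```

```text
at [ 0.5625 -0.387   0.0482] yaw 33.5 t 20.8
{'x': -121.8, 'y': 0.4, 'z': -1.4, 'wx': 0.0} rows 2.4
{'x': -10.0, 'y': 182.3, 'z': -293.8, 'wx': 0.236} rows 6.9
{'x': 30.0, 'y': 115.6, 'z': -300.9, 'wx': 0.199} rows 6.5
```

Emit:
step_arm(motion=[{"x":-40,"y":0,"z":0,"wx":0,"wy":0,"wz":0,"fingers":0.6},{"x":-85,"y":0,"z":0,"wx":0,"wy":0,"wz":0,"fingers":0.6},{"x":-122,"y":0,"z":-1,"wx":0,"wy":0,"wz":0,"fingers":0.6},{"x":-122,"y":0,"z":-1,"wx":0,"wy":0,"wz":0,"fingers":0.6}])

```text
time_s: 21.2
ee_pos: [0.565, -0.3883, 0.1775]
tcp_rot: [[0.008, 0.833, 0.552], [-0.008, 0.553, -0.833], [-1.0, 0.003, 0.011]]
contact_force: [0.6, -0.6, -0.9]
gripper_width: 0.562
```

Emit:
step_arm(motion=[{"x":-10,"y":22,"z":-35,"wx":0.03,"wy":0,"wz":0,"fingers":0.6},{"x":-10,"y":48,"z":-77,"wx":0.06,"wy":0,"wz":0,"fingers":0.6},{"x":-10,"y":74,"z":-119,"wx":0.09,"wy":0,"wz":0,"fingers":0.6},{"x":-10,"y":100,"z":-161,"wx":0.13,"wy":0,"wz":0,"fingers":0.6},{"x":-10,"y":126,"z":-203,"wx":0.17,"wy":0,"wz":0,"fingers":0.6},{"x":-10,"y":152,"z":-245,"wx":0.2,"wy":0,"wz":0,"fingers":0.6},{"x":-10,"y":182,"z":-294,"wx":0.236,"wy":0,"wz":0,"fingers":0.6}])

```text
time_s: 21.9
ee_pos: [0.5507, -0.0457, 0.179]
tcp_rot: [[-0.001, 0.94, 0.34], [0.001, 0.34, -0.94], [-1.0, -0.001, -0.001]]
contact_force: [1.0, 0.8, -1.8]
gripper_width: 0.567
```

Emit:
step_arm(motion=[{"x":10,"y":17,"z":-44,"wx":0.03,"wy":0,"wz":0,"fingers":0.6},{"x":20,"y":34,"z":-88,"wx":0.06,"wy":0,"wz":0,"fingers":0.6},{"x":30,"y":51,"z":-132,"wx":0.09,"wy":0,"wz":0,"fingers":0.6},{"x":30,"y":68,"z":-176,"wx":0.12,"wy":0,"wz":0,"fingers":0.6},{"x":30,"y":85,"z":-221,"wx":0.15,"wy":0,"wz":0,"fingers":0.6},{"x":30,"y":101,"z":-262,"wx":0.18,"wy":0,"wz":0,"fingers":0.6},{"x":30,"y":112,"z":-292,"wx":0.199,"wy":0,"wz":0,"fingers":0.6},{"x":30,"y":116,"z":-301,"wx":0.199,"wy":0,"wz":0,"fingers":0.6}])

```text
time_s: 22.7
ee_pos: [0.5563, 0.2779, 0.1488]
tcp_rot: [[-0.002, 0.988, 0.153], [0.0, 0.153, -0.988], [-1.0, -0.002, -0.001]]
contact_force: [0.2, -0.5, -1.2]
gripper_width: 0.565
```

Emit:
step_arm(motion=[{"x":0,"y":0,"z":0,"wx":0,"wy":0,"wz":0,"fingers":0.6},{"x":0,"y":0,"z":0,"wx":0,"wy":0,"wz":0,"fingers":0.6},{"x":0,"y":0,"z":0,"wx":0,"wy":0,"wz":0,"fingers":0.6}])

```text
time_s: 23.0
ee_pos: [0.5579, 0.273, 0.1498]
tcp_rot: [[-0.001, 0.989, 0.148], [-0.001, 0.148, -0.989], [-1.0, -0.001, 0.0]]
contact_force: [-0.2, 1.0, -0.7]
gripper_width: 0.566
```

Run:
```python
from car import *
x,y=car(-.003,.0262); plan((x,y,.0562,8.6))
d=snap("wrist","w6.png"); np.save("w6.npy",d,allow_pickle=True)
```

```text
at [0.5579 0.273  0.1498] yaw 8.5 t 23.0
{'x': 93.6, 'y': 1.2, 'z': -9.2, 'wx': -0.002} rows 1.9
```

View pics/w6.png

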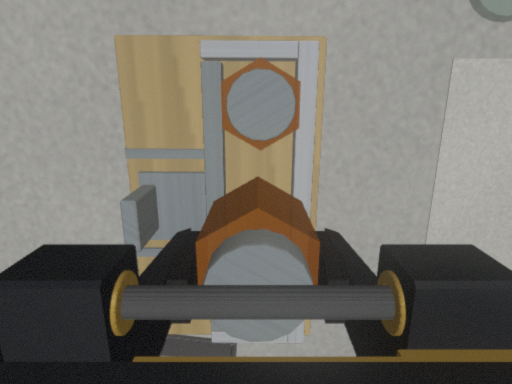

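Jar 1 stands square in the slot with its lid centre at (261,104); the end stop is at row ~59. A quick numeric cross-check, then I'll lower the second jar.

Run:
```python
from h import *
d=np.load("w6.npy",allow_pickle=True).item(); c,s=np.cos(.15),np.sin(.15)
def C(u,v,z):
    p=pix2w(d,u,v,z)[:2]-np.array(CAR[:2]); return np.round([1e3*(c*p[0]+s*p[1]),1e3*(-s*p[0]+c*p[1])],1)
print("lid",C(261,104,.080),"hex corners top",C(261,58.5,.064),C(261,150,.064),"L/R",C(222,100,.064),C(300,100,.064))
for u in (215,235,245):
    g=d["color"][40:75,u].astype(int).sum(1); print(u,g.tolist())
print("stop inner @59",C(235,59,.026),C(295,180,.026),C(223,180,.026))
plan((*car(-.003,.0262),.0562,8.6))
```

```text
lid [-0.8 85.2] hex corners top [ -0.7 112.2] [-0.5 55.5] L/R [-25.5  87.5] [24.3 87.5]
215 [465, 481, 478, 482, 477, 484, 477, 475, 483, 493, 499, 488, 485, 479, 489, 483, 471, 387, 290, 286, 310, 380, 384, 392, 394, 378, 384, 380, 382, 386, 388, 391, 383, 386, 394]
235 [436, 488, 486, 481, 484, 482, 478, 483, 485, 488, 494, 491, 486, 481, 490, 489, 467, 396, 298, 285, 305, 370, 392, 400, 396, 399, 388, 389, 390, 390, 393, 386, 336, 292, 275]
245 [439, 488, 487, 479, 483, 485, 475, 479, 488, 492, 495, 491, 489, 493, 488, 489, 478, 403, 298, 288, 308, 370, 400, 406, 404, 390, 342, 288, 278, 273, 282, 280, 311, 374, 389]
stop inner @59 [-19.2 116.5] [27.3 25.9] [-30.6  25.9]
at [0.558  0.2731 0.15  ] yaw 8.5 t 23.05
{'x': 93.8, 'y': 1.1, 'z': -9.1, 'wx': -0.002} rows 1.9
```

Emit:
step_arm(motion=[{"x":10,"y":0.6,"z":-7.6,"wx":0,"wy":0,"wz":0,"fingers":0.6},{"x":35,"y":0.6,"z":-7.6,"wx":0,"wy":0,"wz":0,"fingers":0.6},{"x":60,"y":0.6,"z":-7.6,"wx":0,"wy":0,"wz":0,"fingers":0.6},{"x":72,"y":0.6,"z":-7.6,"wx":0,"wy":0,"wz":0,"fingers":0.6},{"x":80,"y":0.6,"z":-7.6,"wx":0,"wy":0,"wz":0,"fingers":0.6},{"x":87,"y":0.6,"z":-7.6,"wx":0,"wy":0,"wz":0,"fingers":0.6},{"x":92,"y":0.6,"z":-7.6,"wx":0,"wy":0,"wz":0,"fingers":0.6},{"x":92,"y":0.6,"z":-7.6,"wx":0,"wy":0,"wz":0,"fingers":0.6}])

```text
time_s: 23.85
ee_pos: [0.5573, 0.2822, 0.0581]
tcp_rot: [[-0.0, 0.989, 0.149], [-0.0, 0.149, -0.989], [-1.0, -0.0, -0.0]]
contact_force: [0.2, 0.4, -1.4]
gripper_width: 0.56
```

Emit:
step_arm(motion=[{"x":1,"y":0,"z":0,"wx":0,"wy":0,"wz":0,"fingers":0.6},{"x":1.5,"y":0,"z":0,"wx":0,"wy":0,"wz":0,"fingers":0.6},{"x":1.5,"y":0,"z":0,"wx":0,"wy":0,"wz":0,"fingers":0.6}])

```text
time_s: 24.15
ee_pos: [0.5576, 0.2824, 0.0572]
tcp_rot: [[0.001, 0.989, 0.149], [0.0, 0.149, -0.989], [-1.0, 0.001, -0.0]]
contact_force: [0.8, -0.6, -1.6]
gripper_width: 0.567
```

Emit:
step_arm(motion=[{"x":0,"y":0,"z":1.7,"wx":0,"wy":0,"wz":0,"fingers":0.6},{"x":0.7,"y":0,"z":1.7,"wx":0,"wy":0,"wz":0,"fingers":0.6},{"x":1.5,"y":0,"z":1.7,"wx":0,"wy":0,"wz":0,"fingers":0.6},{"x":1.5,"y":0,"z":1.7,"wx":0,"wy":0,"wz":0,"fingers":0.6},{"x":1.5,"y":0,"z":1.7,"wx":0,"wy":0,"wz":0,"fingers":0.6}])

```text
time_s: 24.65
ee_pos: [0.5578, 0.2805, 0.0561]
tcp_rot: [[0.0, 0.989, 0.149], [-0.0, 0.149, -0.989], [-1.0, 0.0, 0.0]]
contact_force: [-3.7, -1.2, 5.2]
gripper_width: 0.566
```

Emit:
step_arm(motion=[{"x":0,"y":0,"z":0,"wx":0,"wy":0,"wz":0,"fingers":0.1},{"x":0,"y":0,"z":0,"wx":0,"wy":0,"wz":0,"fingers":0.1},{"x":0,"y":0,"z":0,"wx":0,"wy":0,"wz":0,"fingers":0},{"x":-20,"y":0,"z":0,"wx":0,"wy":0,"wz":0,"fingers":0},{"x":-60,"y":0,"z":0,"wx":0,"wy":0,"wz":0,"fingers":0},{"x":-110,"y":0,"z":0,"wx":0,"wy":0,"wz":0,"fingers":0},{"x":-130,"y":0,"z":0,"wx":0,"wy":0,"wz":0,"fingers":0},{"x":-130,"y":0,"z":0,"wx":0,"wy":0,"wz":0,"fingers":0}], newtons=8)

```text
time_s: 25.45
ee_pos: [0.56, 0.2813, 0.1898]
tcp_rot: [[0.008, 0.989, 0.15], [0.002, 0.15, -0.989], [-1.0, 0.008, -0.001]]
contact_force: [0.5, 0.1, 0.1]
gripper_width: 0.998
```

```bash
python3 chk.py top C,sq,S,T
python3 - <<'E'
from h import *
snap("wrist","w7.png")
plan((.52,.06,.2,-38),(.4447,-.151,.16,-84.5))
E
```

```text
top C [ 0.4449 -0.1518] -25.0 0.044
top sq [ 0.4423 -0.3874] 20.4 0.037
top S [ 0.6619 -0.1571]  -145.947
top T [ 0.4499 -0.2572]  -152.93
at [0.5574 0.2805 0.1849] yaw 8.6 t 25.55
{'x': -15.1, 'y': -69.9, 'z': 212.5, 'wx': 0.813} rows 5.4
{'x': 40.0, 'y': 70.6, 'z': 212.6, 'wx': 0.812} rows 5.4
```

View pics/w7.png

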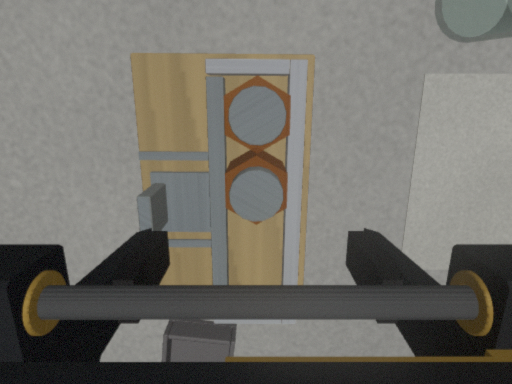

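Both hexes stand square in the slot with lids at (258,115) and (257,193). Next is hex C.

Emit:
step_arm(motion=[{"x":-15,"y":-10,"z":32,"wx":0.13,"wy":0,"wz":0,"fingers":0},{"x":-15,"y":-24,"z":72,"wx":0.27,"wy":0,"wz":0,"fingers":0},{"x":-15,"y":-38,"z":114,"wx":0.42,"wy":0,"wz":0,"fingers":0},{"x":-15,"y":-52,"z":156,"wx":0.57,"wy":0,"wz":0,"fingers":0},{"x":-15,"y":-64,"z":194,"wx":0.71,"wy":0,"wz":0,"fingers":0},{"x":-15,"y":-70,"z":212,"wx":0.813,"wy":0,"wz":0,"fingers":0}])

```text
time_s: 26.15
ee_pos: [0.518, 0.0579, 0.1976]
tcp_rot: [[-0.005, 0.783, -0.621], [-0.0, -0.621, -0.783], [-1.0, -0.004, 0.003]]
contact_force: [-0.0, 0.8, 0.1]
gripper_width: 1.002
```

Emit:
step_arm(motion=[{"x":10,"y":13,"z":40,"wx":0.14,"wy":0,"wz":0,"fingers":0},{"x":20,"y":27,"z":80,"wx":0.28,"wy":0,"wz":0,"fingers":0},{"x":30,"y":41,"z":122,"wx":0.42,"wy":0,"wz":0,"fingers":0},{"x":40,"y":55,"z":164,"wx":0.56,"wy":0,"wz":0,"fingers":0},{"x":40,"y":65,"z":196,"wx":0.7,"wy":0,"wz":0,"fingers":0},{"x":40,"y":70.6,"z":212.6,"wx":0.812,"wy":0,"wz":0,"fingers":0},{"x":40,"y":70.6,"z":212.6,"wx":0.812,"wy":0,"wz":0,"fingers":0},{"x":40,"y":70.6,"z":212.6,"wx":0.812,"wy":0,"wz":0,"fingers":0}])

```text
time_s: 26.95
ee_pos: [0.4438, -0.1499, 0.1586]
tcp_rot: [[-0.003, 0.097, -0.995], [0.002, -0.995, -0.097], [-1.0, -0.002, 0.002]]
contact_force: [0.1, 0.2, -0.7]
gripper_width: 1.0
```

```bash
python3 chk.py wrist C,sq,T
python3 - <<'E'
from h import *
plan((.4449,-.1510,.049,-84.5))
E
```

```text
wrist C [ 0.4444 -0.1519] -24.3 0.021
wrist sq [ 0.4435 -0.3934] 21.2 0.025
wrist T [ 0.4522 -0.2595]  -130.645
at [ 0.4442 -0.1496  0.1589] yaw -84.4 t 27.0
{'x': 109.9, 'y': 1.5, 'z': -0.6, 'wx': 0.002} rows 2.2
```

Emit:
step_arm(motion=[{"x":45,"y":2,"z":0,"wx":0,"wy":0,"wz":0,"fingers":0},{"x":90,"y":2,"z":0,"wx":0,"wy":0,"wz":0,"fingers":0},{"x":110,"y":2,"z":0,"wx":0,"wy":0,"wz":0,"fingers":0},{"x":110,"y":2,"z":0,"wx":0,"wy":0,"wz":0,"fingers":0.6},{"x":110,"y":2,"z":0,"wx":0,"wy":0,"wz":0,"fingers":0.6},{"x":110,"y":2,"z":0,"wx":0,"wy":0,"wz":0,"fingers":0.6},{"x":110,"y":2,"z":0,"wx":0,"wy":0,"wz":0,"fingers":0.6},{"x":110,"y":2,"z":0,"wx":0,"wy":0,"wz":0,"fingers":0.6}])

```text
time_s: 27.8
ee_pos: [0.4458, -0.1529, 0.0514]
tcp_rot: [[0.002, 0.096, -0.995], [-0.001, -0.995, -0.096], [-1.0, 0.001, -0.002]]
contact_force: [1.6, 2.5, 1.7]
gripper_width: 0.572
```

Emit:
step_arm(motion=[{"x":0,"y":0,"z":0,"wx":0,"wy":0,"wz":0,"fingers":0.6},{"x":0,"y":0,"z":0,"wx":0,"wy":0,"wz":0,"fingers":0},{"x":0,"y":0,"z":0,"wx":0,"wy":0,"wz":0,"fingers":0},{"x":0,"y":0,"z":0,"wx":0,"wy":0,"wz":0,"fingers":0},{"x":0,"y":0,"z":0,"wx":-0.14,"wy":0,"wz":0,"fingers":0},{"x":0,"y":0,"z":0,"wx":-0.29,"wy":0,"wz":0,"fingers":0},{"x":0,"y":0,"z":0,"wx":-0.43,"wy":0,"wz":0,"fingers":0},{"x":0,"y":0,"z":0,"wx":-0.58,"wy":0,"wz":0,"fingers":0}])

```text
time_s: 28.6
ee_pos: [0.4448, -0.1525, 0.05]
tcp_rot: [[-0.0, 0.63, -0.777], [0.0, -0.777, -0.63], [-1.0, -0.0, 0.0]]
contact_force: [0.0, 0.6, 0.0]
gripper_width: 1.002
```

Emit:
step_arm(motion=[{"x":0,"y":0,"z":0,"wx":-0.14,"wy":0,"wz":0,"fingers":0},{"x":0,"y":0,"z":0,"wx":-0.29,"wy":0,"wz":0,"fingers":0},{"x":0,"y":0,"z":0,"wx":-0.43,"wy":0,"wz":0,"fingers":0},{"x":0,"y":0,"z":0,"wx":-0.467,"wy":0,"wz":0,"fingers":0.6},{"x":0,"y":0,"z":0,"wx":-0.467,"wy":0,"wz":0,"fingers":0.6},{"x":0,"y":0,"z":0,"wx":-0.467,"wy":0,"wz":0,"fingers":0.6},{"x":0,"y":0,"z":0,"wx":-0.467,"wy":0,"wz":0,"fingers":0.6},{"x":0,"y":0,"z":0,"wx":-0.467,"wy":0,"wz":0,"fingers":0.6}])

```text
time_s: 29.4
ee_pos: [0.4449, -0.1525, 0.0502]
tcp_rot: [[-0.0, 0.91, -0.416], [0.0, -0.416, -0.91], [-1.0, -0.0, -0.0]]
contact_force: [-1.0, 0.7, 0.0]
gripper_width: 0.568
```

Emit:
step_arm(motion=[{"x":0,"y":0,"z":0,"wx":0,"wy":0,"wz":0,"fingers":0.6},{"x":0,"y":0,"z":0,"wx":0,"wy":0,"wz":0,"fingers":0.6},{"x":0,"y":0,"z":0,"wx":0,"wy":0,"wz":0,"fingers":0.6}], newtons=20)

```text
time_s: 29.7
ee_pos: [0.4449, -0.1525, 0.0502]
tcp_rot: [[-0.0, 0.91, -0.415], [0.0, -0.415, -0.91], [-1.0, -0.0, -0.0]]
contact_force: [-0.6, -0.7, -0.2]
gripper_width: 0.562
```

Run:
```python
from h import *
x,y=car(-.0035,-.035); print(x,y)
plan((.4447,-.1515,.17,-24.5),(.51,.02,.18,-8),(x,y,.15,8.6))
```

```text
0.5663696358637998 0.22166997880858086
at [ 0.4449 -0.1525  0.0502] yaw -24.5 t 29.7
{'x': -119.8, 'y': -0.6, 'z': -0.8, 'wx': -0.0} rows 2.4
{'x': -10.0, 'y': -11.7, 'z': -183.1, 'wx': -0.288} rows 3.7
{'x': 30.0, 'y': 27.8, 'z': -207.6, 'wx': -0.29} rows 4.2
```

Grip offset is 0.0502 m, so the placing height is 0.0582 m.

Emit:
step_arm(motion=[{"x":-40,"y":0,"z":0,"wx":0,"wy":0,"wz":0,"fingers":0.6},{"x":-85,"y":0,"z":0,"wx":0,"wy":0,"wz":0,"fingers":0.6},{"x":-120,"y":0,"z":0,"wx":0,"wy":0,"wz":0,"fingers":0.6},{"x":-120,"y":0,"z":0,"wx":0,"wy":0,"wz":0,"fingers":0.6}])

```text
time_s: 30.1
ee_pos: [0.4479, -0.1543, 0.1752]
tcp_rot: [[0.008, 0.91, -0.415], [-0.005, -0.415, -0.91], [-1.0, 0.01, 0.001]]
contact_force: [0.5, 0.3, -1.4]
gripper_width: 0.565
```

Emit:
step_arm(motion=[{"x":-10,"y":-2,"z":-30,"wx":-0.04,"wy":0,"wz":0,"fingers":0.6},{"x":-10,"y":-5,"z":-72,"wx":-0.11,"wy":0,"wz":0,"fingers":0.6},{"x":-10,"y":-8,"z":-116,"wx":-0.18,"wy":0,"wz":0,"fingers":0.6},{"x":-10,"y":-11,"z":-158,"wx":-0.25,"wy":0,"wz":0,"fingers":0.6},{"x":-10,"y":-12,"z":-184,"wx":-0.288,"wy":0,"wz":0,"fingers":0.6}])

```text
time_s: 30.6
ee_pos: [0.5101, 0.0226, 0.1787]
tcp_rot: [[-0.002, 0.991, -0.136], [0.001, -0.136, -0.991], [-1.0, -0.002, -0.001]]
contact_force: [-0.3, -0.4, -2.3]
gripper_width: 0.562
```

Emit:
step_arm(motion=[{"x":10,"y":6,"z":-44,"wx":-0.06,"wy":0,"wz":0,"fingers":0.6},{"x":20,"y":12,"z":-88,"wx":-0.12,"wy":0,"wz":0,"fingers":0.6},{"x":30,"y":18,"z":-132,"wx":-0.18,"wy":0,"wz":0,"fingers":0.6},{"x":30,"y":23,"z":-172,"wx":-0.24,"wy":0,"wz":0,"fingers":0.6},{"x":30,"y":27,"z":-200,"wx":-0.29,"wy":0,"wz":0,"fingers":0.6},{"x":30,"y":28,"z":-208,"wx":-0.29,"wy":0,"wz":0,"fingers":0.6},{"x":30,"y":28,"z":-208,"wx":-0.29,"wy":0,"wz":0,"fingers":0.6},{"x":30,"y":28,"z":-208,"wx":-0.29,"wy":0,"wz":0,"fingers":0.6}])

```text
time_s: 31.4
ee_pos: [0.5665, 0.2208, 0.1492]
tcp_rot: [[-0.002, 0.989, 0.148], [-0.001, 0.148, -0.989], [-1.0, -0.002, 0.001]]
contact_force: [0.1, 0.1, -1.7]
gripper_width: 0.569
```

Run:
```python
from h import *
d=snap("wrist","w8.png"); np.save("w8.npy",d,allow_pickle=True)
x,y=car(-.0035,-.035); plan((x,y,.0582,8.6))
# placed jar 2 edges: amber tip facing us along its lid column
c,s=np.cos(.15),np.sin(.15)
p,q=car(-.0025,.0247); print("jar2 lid px",w2pix(d,[p,q,.08]))
```

```text
at [0.5667 0.2206 0.1496] yaw 8.5 t 31.45
{'x': 91.4, 'y': -0.2, 'z': -1.1, 'wx': -0.002} rows 1.8
jar2 lid px [257.10301484 117.13918024]
```

View pics/w8.png

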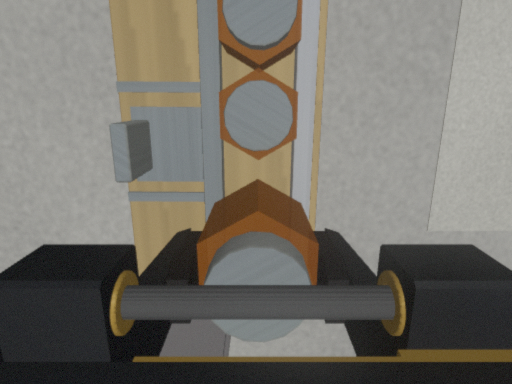

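Jars 1 and 2 stand fine, and the jar 2 lid at (259,115) matches the prediction. I'll lower jar 3.

Emit:
step_arm(motion=[{"x":30,"y":0,"z":0,"wx":0,"wy":0,"wz":0,"fingers":0.6},{"x":55,"y":0,"z":0,"wx":0,"wy":0,"wz":0,"fingers":0.6},{"x":66,"y":0,"z":0,"wx":0,"wy":0,"wz":0,"fingers":0.6},{"x":72,"y":0,"z":0,"wx":0,"wy":0,"wz":0,"fingers":0.6},{"x":72,"y":0,"z":0,"wx":0,"wy":0,"wz":0,"fingers":0.6},{"x":72,"y":0,"z":0,"wx":0,"wy":0,"wz":0,"fingers":0.6}])

```text
time_s: 32.05
ee_pos: [0.568, 0.2218, 0.0794]
tcp_rot: [[0.002, 0.989, 0.149], [0.0, 0.149, -0.989], [-1.0, 0.002, -0.0]]
contact_force: [0.4, 0.3, -1.7]
gripper_width: 0.566
```

Run:
```python
from h import *
plan((*car(-.0035,-.035),.0582,8.6))
```

```text
at [0.568  0.2218 0.0794] yaw 8.6 t 32.05
{'x': 21.2, 'y': -1.7, 'z': -0.2, 'wx': -0.001} rows 0.4
```

Emit:
step_arm(motion=[{"x":0,"y":-1.5,"z":0,"wx":0,"wy":0,"wz":0,"fingers":0.6},{"x":7,"y":-1.5,"z":0,"wx":0,"wy":0,"wz":0,"fingers":0.6},{"x":14,"y":-1.5,"z":0,"wx":0,"wy":0,"wz":0,"fingers":0.6},{"x":19,"y":-1.5,"z":0,"wx":0,"wy":0,"wz":0,"fingers":0.6},{"x":21,"y":-1.5,"z":0,"wx":0,"wy":0,"wz":0,"fingers":0.6},{"x":22,"y":-1.5,"z":0,"wx":0,"wy":0,"wz":0,"fingers":0.6},{"x":22,"y":-1.5,"z":0,"wx":0,"wy":0,"wz":0,"fingers":0.6}])

```text
time_s: 32.75
ee_pos: [0.5653, 0.2217, 0.0579]
tcp_rot: [[-0.002, 0.989, 0.15], [-0.001, 0.15, -0.989], [-1.0, -0.002, 0.0]]
contact_force: [-9.1, -3.0, 18.0]
gripper_width: 0.568
```

Emit:
step_arm(motion=[{"x":0,"y":0,"z":0,"wx":0,"wy":0,"wz":0,"fingers":0.1},{"x":0,"y":0,"z":0,"wx":0,"wy":0,"wz":0,"fingers":0.1},{"x":0,"y":0,"z":0,"wx":0,"wy":0,"wz":0,"fingers":0},{"x":-20,"y":0,"z":0,"wx":0,"wy":0,"wz":0,"fingers":0},{"x":-60,"y":0,"z":0,"wx":0,"wy":0,"wz":0,"fingers":0},{"x":-110,"y":0,"z":0,"wx":0,"wy":0,"wz":0,"fingers":0},{"x":-130,"y":0,"z":0,"wx":0,"wy":0,"wz":0,"fingers":0},{"x":-130,"y":0,"z":0,"wx":0,"wy":0,"wz":0,"fingers":0}], newtons=8)

```text
time_s: 33.55
ee_pos: [0.5682, 0.2222, 0.1904]
tcp_rot: [[0.008, 0.989, 0.15], [0.001, 0.15, -0.989], [-1.0, 0.008, -0.0]]
contact_force: [-0.0, -0.5, -0.1]
gripper_width: 0.997
```

```bash
python3 chk.py top sq,S,T
python3 - <<'E'
from h import *
snap("wrist","w9.png")
plan((.52,-.06,.2,-30),(.4420,-.3872,.16,-69.3))
E
```

```text
top sq [ 0.4423 -0.3874] 20.4 0.035
top S [ 0.662  -0.1569]  -149.277
top T [ 0.4499 -0.2572]  -156.416
at [0.5655 0.2216 0.1856] yaw 8.6 t 33.65
{'x': -14.4, 'y': -87.0, 'z': 271.7, 'wx': 0.674} rows 5.7
{'x': 40.0, 'y': 96.1, 'z': 322.4, 'wx': 0.686} rows 6.8
```

Emit:
step_arm(motion=[{"x":-14,"y":-10,"z":35,"wx":0.09,"wy":0,"wz":0,"fingers":0},{"x":-14,"y":-25,"z":78,"wx":0.19,"wy":0,"wz":0,"fingers":0},{"x":-14,"y":-39,"z":122,"wx":0.3,"wy":0,"wz":0,"fingers":0},{"x":-14,"y":-53,"z":167,"wx":0.41,"wy":0,"wz":0,"fingers":0},{"x":-14,"y":-67,"z":211,"wx":0.52,"wy":0,"wz":0,"fingers":0},{"x":-14,"y":-80,"z":250,"wx":0.62,"wy":0,"wz":0,"fingers":0},{"x":-14,"y":-87,"z":272,"wx":0.674,"wy":0,"wz":0,"fingers":0}])

```text
time_s: 34.35
ee_pos: [0.5184, -0.0627, 0.1976]
tcp_rot: [[-0.004, 0.863, -0.505], [0.001, -0.505, -0.863], [-1.0, -0.004, 0.001]]
contact_force: [-0.2, -0.2, 0.2]
gripper_width: 0.998
```

Emit:
step_arm(motion=[{"x":6,"y":13,"z":44,"wx":0.1,"wy":0,"wz":0,"fingers":0},{"x":12,"y":27,"z":90,"wx":0.19,"wy":0,"wz":0,"fingers":0},{"x":18,"y":40,"z":136,"wx":0.29,"wy":0,"wz":0,"fingers":0},{"x":24,"y":54,"z":182,"wx":0.39,"wy":0,"wz":0,"fingers":0},{"x":30,"y":68,"z":228,"wx":0.49,"wy":0,"wz":0,"fingers":0},{"x":36,"y":81,"z":272,"wx":0.58,"wy":0,"wz":0,"fingers":0},{"x":40,"y":91,"z":306,"wx":0.65,"wy":0,"wz":0,"fingers":0},{"x":40,"y":96,"z":322,"wx":0.686,"wy":0,"wz":0,"fingers":0}])

```text
time_s: 35.15
ee_pos: [0.44, -0.3887, 0.1568]
tcp_rot: [[-0.003, 0.348, -0.937], [0.004, -0.937, -0.348], [-1.0, -0.005, 0.002]]
contact_force: [0.2, 1.4, 0.7]
gripper_width: 0.998
```

Emit:
step_arm(motion=[{"x":0,"y":0,"z":0,"wx":0,"wy":0,"wz":0,"fingers":0},{"x":0,"y":0,"z":0,"wx":0,"wy":0,"wz":0,"fingers":0}])

```text
time_s: 35.35
ee_pos: [0.4422, -0.3856, 0.159]
tcp_rot: [[-0.001, 0.354, -0.935], [0.003, -0.935, -0.354], [-1.0, -0.003, 0.0]]
contact_force: [0.7, -0.4, -0.2]
gripper_width: 0.999
```

```bash
python3 chk.py wrist sq,T
python3 - <<'E'
from h import *
plan((.4421,-.3874,.046,-69.3))
E
```

```text
wrist sq [ 0.4416 -0.3867] 21.1 0.048
wrist T [ 0.452  -0.2596]  -153.731
at [ 0.4425 -0.3852  0.1594] yaw -69.2 t 35.4
{'x': 113.4, 'y': 1.9, 'z': 1.2, 'wx': 0.002} rows 2.3
```

Emit:
step_arm(motion=[{"x":45,"y":1.5,"z":1,"wx":0,"wy":0,"wz":0,"fingers":0},{"x":90,"y":1.5,"z":1,"wx":0,"wy":0,"wz":0,"fingers":0},{"x":112,"y":1.5,"z":1,"wx":0,"wy":0,"wz":0,"fingers":0},{"x":112,"y":1.5,"z":1,"wx":0,"wy":0,"wz":0,"fingers":0.6},{"x":112,"y":1.5,"z":1,"wx":0,"wy":0,"wz":0,"fingers":0.6},{"x":112,"y":1.5,"z":1,"wx":0,"wy":0,"wz":0,"fingers":0.6},{"x":112,"y":1.5,"z":1,"wx":0,"wy":0,"wz":0,"fingers":0.6},{"x":112,"y":1.5,"z":1,"wx":0,"wy":0,"wz":0,"fingers":0.6}])

```text
time_s: 36.2
ee_pos: [0.4425, -0.3892, 0.0497]
tcp_rot: [[0.001, 0.353, -0.936], [-0.001, -0.936, -0.353], [-1.0, 0.002, -0.001]]
contact_force: [-0.7, 2.0, 0.5]
gripper_width: 0.573
```

Emit:
step_arm(motion=[{"x":0,"y":0,"z":0,"wx":0,"wy":0,"wz":0,"fingers":0.6},{"x":0,"y":0,"z":0,"wx":0,"wy":0,"wz":0,"fingers":0},{"x":0,"y":0,"z":0,"wx":0,"wy":0,"wz":0,"fingers":0},{"x":0,"y":0,"z":0,"wx":0,"wy":0,"wz":0,"fingers":0},{"x":0,"y":0,"z":0,"wx":-0.14,"wy":0,"wz":0,"fingers":0},{"x":0,"y":0,"z":0,"wx":-0.29,"wy":0,"wz":0,"fingers":0},{"x":0,"y":0,"z":0,"wx":-0.43,"wy":0,"wz":0,"fingers":0},{"x":0,"y":0,"z":0,"wx":-0.57,"wy":0,"wz":0,"fingers":0}])

```text
time_s: 37.0
ee_pos: [0.4418, -0.3889, 0.0481]
tcp_rot: [[-0.0, 0.805, -0.593], [0.0, -0.593, -0.805], [-1.0, -0.0, -0.0]]
contact_force: [0.6, 0.3, -1.4]
gripper_width: 1.001
```

Emit:
step_arm(motion=[{"x":0,"y":0,"z":0,"wx":-0.14,"wy":0,"wz":0,"fingers":0},{"x":0,"y":0,"z":0,"wx":-0.28,"wy":0,"wz":0,"fingers":0},{"x":0,"y":0,"z":0,"wx":-0.42,"wy":0,"wz":0,"fingers":0},{"x":0,"y":0,"z":0,"wx":-0.56,"wy":0,"wz":0,"fingers":0},{"x":0,"y":0,"z":0,"wx":-0.7,"wy":0,"wz":0,"fingers":0},{"x":0,"y":0,"z":0,"wx":-0.84,"wy":0,"wz":0,"fingers":0},{"x":0,"y":0,"z":0,"wx":-0.98,"wy":0,"wz":0,"fingers":0},{"x":0,"y":0,"z":0,"wx":-1.0,"wy":0,"wz":0,"fingers":0}])

```text
time_s: 37.8
ee_pos: [0.4418, -0.3889, 0.0481]
tcp_rot: [[-0.0, 0.935, 0.354], [0.0, 0.354, -0.935], [-1.0, -0.0, -0.0]]
contact_force: [0.1, 0.5, -0.5]
gripper_width: 0.999
```

Emit:
step_arm(motion=[{"x":0,"y":0,"z":0,"wx":0,"wy":0,"wz":0,"fingers":0.6},{"x":0,"y":0,"z":0,"wx":0,"wy":0,"wz":0,"fingers":0.6},{"x":0,"y":0,"z":0,"wx":0,"wy":0,"wz":0,"fingers":0.6},{"x":0,"y":0,"z":0,"wx":0,"wy":0,"wz":0,"fingers":0.6},{"x":0,"y":0,"z":0,"wx":0,"wy":0,"wz":0,"fingers":0.6},{"x":0,"y":0,"z":0,"wx":0,"wy":0,"wz":0,"fingers":0.6}])

```text
time_s: 38.4
ee_pos: [0.4419, -0.3888, 0.0482]
tcp_rot: [[-0.0, 0.936, 0.352], [0.0, 0.352, -0.936], [-1.0, 0.0, -0.0]]
contact_force: [0.7, 0.1, 0.1]
gripper_width: 0.566
```

Emit:
step_arm(motion=[{"x":0,"y":0,"z":0,"wx":0,"wy":0,"wz":0,"fingers":0.6},{"x":0,"y":0,"z":0,"wx":0,"wy":0,"wz":0,"fingers":0.6},{"x":0,"y":0,"z":0,"wx":0,"wy":0,"wz":0,"fingers":0.6}], newtons=20)

```text
time_s: 38.7
ee_pos: [0.4419, -0.3889, 0.0482]
tcp_rot: [[-0.0, 0.936, 0.352], [-0.0, 0.352, -0.936], [-1.0, -0.0, 0.0]]
contact_force: [0.4, -0.1, -0.1]
gripper_width: 0.563
```

Run:
```python
from h import *
x,y=car(-.0035,-.0912); print(x,y)
plan((.4422,-.3870,.17,20.7),(.51,-.12,.18,15),(x,y,.15,8.6))
```

```text
0.5747680589088161 0.1661010442285753
at [ 0.4419 -0.3889  0.0482] yaw 20.6 t 38.7
{'x': -121.8, 'y': 0.9, 'z': -1.6, 'wx': -0.001} rows 2.4
{'x': -10.0, 'y': 157.8, 'z': -225.8, 'wx': 0.099} rows 5.5
{'x': 30.0, 'y': 136.6, 'z': -259.6, 'wx': 0.112} rows 5.9
```

Emit:
step_arm(motion=[{"x":-40,"y":0,"z":0,"wx":0,"wy":0,"wz":0,"fingers":0.6},{"x":-85,"y":0,"z":0,"wx":0,"wy":0,"wz":0,"fingers":0.6},{"x":-122,"y":1,"z":-1.5,"wx":0,"wy":0,"wz":0,"fingers":0.6},{"x":-122,"y":1,"z":-1.5,"wx":0,"wy":0,"wz":0,"fingers":0.6}])

```text
time_s: 39.1
ee_pos: [0.4447, -0.3897, 0.1764]
tcp_rot: [[0.006, 0.936, 0.352], [-0.008, 0.353, -0.936], [-1.0, 0.003, 0.01]]
contact_force: [0.4, -1.6, -1.3]
gripper_width: 0.567
```

Emit:
step_arm(motion=[{"x":-10,"y":20,"z":-30,"wx":0.015,"wy":0,"wz":0,"fingers":0.6},{"x":-10,"y":47,"z":-68,"wx":0.03,"wy":0,"wz":0,"fingers":0.6},{"x":-10,"y":75,"z":-108,"wx":0.05,"wy":0,"wz":0,"fingers":0.6},{"x":-10,"y":103,"z":-148,"wx":0.065,"wy":0,"wz":0,"fingers":0.6},{"x":-10,"y":131,"z":-188,"wx":0.08,"wy":0,"wz":0,"fingers":0.6},{"x":-10,"y":158,"z":-226,"wx":0.099,"wy":0,"wz":0,"fingers":0.6}])

```text
time_s: 39.7
ee_pos: [0.5101, -0.1176, 0.179]
tcp_rot: [[-0.001, 0.966, 0.257], [0.001, 0.257, -0.966], [-1.0, -0.001, -0.001]]
contact_force: [0.1, -0.7, -0.8]
gripper_width: 0.567
```

Emit:
step_arm(motion=[{"x":10,"y":22,"z":-42,"wx":0.02,"wy":0,"wz":0,"fingers":0.6},{"x":15,"y":45,"z":-85,"wx":0.04,"wy":0,"wz":0,"fingers":0.6},{"x":20,"y":67,"z":-128,"wx":0.06,"wy":0,"wz":0,"fingers":0.6},{"x":25,"y":90,"z":-171,"wx":0.08,"wy":0,"wz":0,"fingers":0.6},{"x":30,"y":112,"z":-213,"wx":0.1,"wy":0,"wz":0,"fingers":0.6},{"x":30,"y":128,"z":-244,"wx":0.112,"wy":0,"wz":0,"fingers":0.6},{"x":30,"y":136.6,"z":-259.6,"wx":0.112,"wy":0,"wz":0,"fingers":0.6},{"x":30,"y":136.6,"z":-259.6,"wx":0.112,"wy":0,"wz":0,"fingers":0.6}])

```text
time_s: 40.5
ee_pos: [0.5751, 0.168, 0.1491]
tcp_rot: [[-0.001, 0.988, 0.152], [0.0, 0.152, -0.988], [-1.0, -0.001, -0.0]]
contact_force: [-0.3, -1.0, -1.2]
gripper_width: 0.57
```

Emit:
step_arm(motion=[{"x":55,"y":0,"z":0,"wx":0,"wy":0,"wz":0,"fingers":0.6},{"x":70,"y":0,"z":0,"wx":0,"wy":0,"wz":0,"fingers":0.6},{"x":70,"y":0,"z":0,"wx":0,"wy":0,"wz":0,"fingers":0.6},{"x":70,"y":0,"z":0,"wx":0,"wy":0,"wz":0,"fingers":0.6}])

```text
time_s: 40.9
ee_pos: [0.5756, 0.1649, 0.0804]
tcp_rot: [[-0.001, 0.989, 0.147], [-0.0, 0.147, -0.989], [-1.0, -0.001, 0.0]]
contact_force: [0.8, -0.2, -1.6]
gripper_width: 0.565
```

Run:
```python
from h import *
x,y=car(-.0035,-.0912); plan((x,y,.0562,8.6))
snap("wrist","w10.png")
```

```text
at [0.5756 0.1649 0.0804] yaw 8.5 t 40.9
{'x': 24.2, 'y': -0.7, 'z': -1.4, 'wx': -0.002} rows 0.5
```

View pics/w10.png

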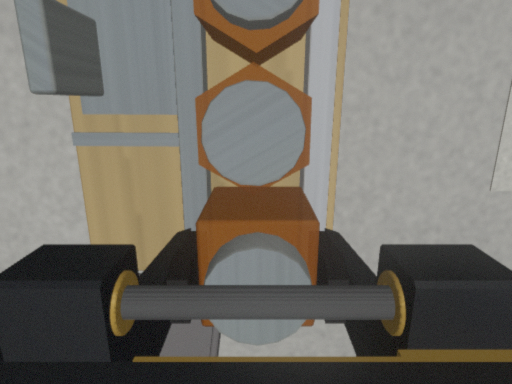

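Jars 2 and 3 are square in the slot. The square jar's rear edge is close to jar 3's tip, near row 187, so I'll check the numbers.

Run:
```python
from h import *
d=snap("wrist"); c,s=np.cos(.15),np.sin(.15)
def C(u,v,z):
    p=pix2w(d,u,v,z)[:2]-np.array(CAR[:2]); return np.round([1e3*(c*p[0]+s*p[1]),1e3*(-s*p[0]+c*p[1])],1)
print("jar3 lid",C(253,132,.080),"tips",C(253,64,.064),C(253,187,.064),"sides",C(196.5,130,.064),C(311,130,.064))
print("jar2 low tip",C(257,52,.064),"fence/bar",C(327,200,.026),C(305,150,.026),C(186,180,.026))
```

```text
jar3 lid [ -2.4 -34.6] tips [-2.4 -7.7] [ -2.7 -61.4] sides [-27.7 -35.1] [ 23.3 -35.2]
jar2 low tip [-0.7 -3. ] fence/bar [ 40.9 -79.5] [ 26.6 -49.6] [-42.4 -67.1]
```

Emit:
step_arm(motion=[{"x":0,"y":-0.7,"z":-1.6,"wx":0,"wy":0,"wz":0,"fingers":0.6},{"x":5,"y":-0.7,"z":-1.6,"wx":0,"wy":0,"wz":0,"fingers":0.6},{"x":12,"y":-0.7,"z":-1.6,"wx":0,"wy":0,"wz":0,"fingers":0.6},{"x":18,"y":-0.7,"z":-1.6,"wx":0,"wy":0,"wz":0,"fingers":0.6},{"x":22,"y":-0.7,"z":-1.6,"wx":0,"wy":0,"wz":0,"fingers":0.6},{"x":22,"y":-0.7,"z":-1.6,"wx":0,"wy":0,"wz":0,"fingers":0.6}])

```text
time_s: 41.6
ee_pos: [0.5739, 0.1676, 0.0571]
tcp_rot: [[-0.002, 0.989, 0.149], [-0.0, 0.149, -0.989], [-1.0, -0.002, -0.0]]
contact_force: [-0.3, -0.1, -2.1]
gripper_width: 0.565
```

Emit:
step_arm(motion=[{"x":1,"y":0,"z":0,"wx":0,"wy":0,"wz":0,"fingers":0.6},{"x":2,"y":0,"z":0,"wx":0,"wy":0,"wz":0,"fingers":0.6},{"x":2,"y":0,"z":0,"wx":0,"wy":0,"wz":0,"fingers":0.6}])

```text
time_s: 41.9
ee_pos: [0.5748, 0.1676, 0.0563]
tcp_rot: [[0.0, 0.989, 0.148], [0.0, 0.148, -0.989], [-1.0, 0.0, 0.0]]
contact_force: [-0.0, 0.8, -1.1]
gripper_width: 0.562
```

Emit:
step_arm(motion=[{"x":0.7,"y":0,"z":0,"wx":0,"wy":0,"wz":0,"fingers":0.6},{"x":0.7,"y":0,"z":0,"wx":0,"wy":0,"wz":0,"fingers":0.6},{"x":0.7,"y":0,"z":0,"wx":0,"wy":0,"wz":0,"fingers":0.1},{"x":0.7,"y":0,"z":0,"wx":0,"wy":0,"wz":0,"fingers":0.1},{"x":0.7,"y":0,"z":0,"wx":0,"wy":0,"wz":0,"fingers":0}])

```text
time_s: 42.4
ee_pos: [0.5747, 0.1676, 0.0555]
tcp_rot: [[0.0, 0.989, 0.148], [0.0, 0.148, -0.989], [-1.0, 0.0, -0.0]]
contact_force: [0.4, 0.3, 0.1]
gripper_width: 0.815
```

Emit:
step_arm(motion=[{"x":-30,"y":0,"z":0,"wx":0,"wy":0,"wz":0,"fingers":0},{"x":-75,"y":0,"z":0,"wx":0,"wy":0,"wz":0,"fingers":0},{"x":-120,"y":0,"z":0,"wx":0,"wy":0,"wz":0,"fingers":0},{"x":-160,"y":0,"z":0,"wx":0,"wy":0,"wz":0,"fingers":0},{"x":-160,"y":0,"z":0,"wx":0,"wy":0,"wz":0,"fingers":0},{"x":-160,"y":0,"z":0,"wx":0,"wy":0,"wz":0,"fingers":0}])

```text
time_s: 43.0
ee_pos: [0.5752, 0.1677, 0.2165]
tcp_rot: [[0.002, 0.989, 0.149], [0.0, 0.149, -0.989], [-1.0, 0.002, 0.0]]
contact_force: [-0.5, -0.3, -0.3]
gripper_width: 1.002
```

```bash
python3 chk.py top S,T
python3 - <<'E'
from h import *
snap("wrist","w11.png")
plan((.4705,.2435,.14,8.6),(.4705,.2435,.052,8.6))
E
```

```text
top S [ 0.662 -0.157]  -154.779
top T [ 0.4499 -0.257 ]  -164.018
at [0.5736 0.1675 0.2138] yaw 8.5 t 43.1
{'x': 73.8, 'y': -90.7, 'z': -90.5, 'wx': -0.001} rows 3.0
{'x': 88.0, 'y': 0.0, 'z': 0.0, 'wx': -0.0} rows 1.8
```

View pics/w11.png

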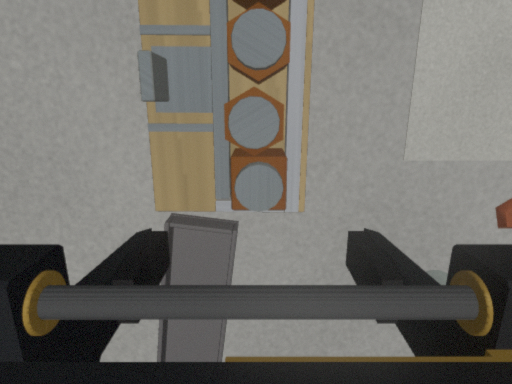

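All four jars stand square in the slot. Now I'll close the clamp: grip the tab and push toward the fence.

Emit:
step_arm(motion=[{"x":20,"y":-30,"z":-30,"wx":0,"wy":0,"wz":0,"fingers":0.45},{"x":45,"y":-60,"z":-60,"wx":0,"wy":0,"wz":0,"fingers":0.45},{"x":70,"y":-88,"z":-88,"wx":0,"wy":0,"wz":0,"fingers":0.45},{"x":74,"y":-91,"z":-90,"wx":0,"wy":0,"wz":0,"fingers":0.45},{"x":74,"y":-91,"z":-90,"wx":0,"wy":0,"wz":0,"fingers":0.45},{"x":74,"y":-91,"z":-90,"wx":0,"wy":0,"wz":0,"fingers":0.45}], newtons=30)

```text
time_s: 43.7
ee_pos: [0.4722, 0.2428, 0.1415]
tcp_rot: [[0.0, 0.989, 0.148], [-0.0, 0.148, -0.989], [-1.0, 0.0, 0.0]]
contact_force: [0.0, 0.3, 0.6]
gripper_width: 0.55
```

Emit:
step_arm(motion=[{"x":35,"y":0,"z":0,"wx":0,"wy":0,"wz":0,"fingers":0.45},{"x":70,"y":0,"z":0,"wx":0,"wy":0,"wz":0,"fingers":0.45},{"x":88,"y":0,"z":0,"wx":0,"wy":0,"wz":0,"fingers":0.45},{"x":88,"y":0,"z":0,"wx":0,"wy":0,"wz":0,"fingers":0.45},{"x":88,"y":0,"z":0,"wx":0,"wy":0,"wz":0,"fingers":0.95},{"x":88,"y":0,"z":0,"wx":0,"wy":0,"wz":0,"fingers":0.95},{"x":88,"y":0,"z":0,"wx":0,"wy":0,"wz":0,"fingers":0.95},{"x":88,"y":0,"z":0,"wx":0,"wy":0,"wz":0,"fingers":0.95}])

```text
time_s: 44.5
ee_pos: [0.4722, 0.2433, 0.0547]
tcp_rot: [[0.002, 0.989, 0.148], [0.001, 0.148, -0.989], [-1.0, 0.002, -0.0]]
contact_force: [-1.1, 0.2, -0.5]
gripper_width: 0.211
```

Emit:
step_arm(motion=[{"x":0,"y":0,"z":0,"wx":0,"wy":0,"wz":0,"fingers":0.95},{"x":0,"y":0,"z":0,"wx":0,"wy":0,"wz":0,"fingers":0.95},{"x":0,"y":0,"z":0,"wx":0,"wy":0,"wz":0,"fingers":0.95}])

```text
time_s: 44.8
ee_pos: [0.4711, 0.2432, 0.0541]
tcp_rot: [[-0.0, 0.989, 0.148], [-0.0, 0.148, -0.989], [-1.0, -0.0, 0.0]]
contact_force: [-3.5, -1.5, 6.1]
gripper_width: 0.134
```

Emit:
step_arm(motion=[{"x":0,"y":1,"z":0,"wx":0,"wy":0,"wz":0,"fingers":0.95},{"x":0,"y":2,"z":0,"wx":0,"wy":0,"wz":0,"fingers":0.95},{"x":0,"y":3,"z":0,"wx":0,"wy":0,"wz":0,"fingers":0.95},{"x":0,"y":4,"z":0,"wx":0,"wy":0,"wz":0,"fingers":0.95},{"x":0,"y":4,"z":0,"wx":0,"wy":0,"wz":0,"fingers":0.95}])

```text
time_s: 45.3
ee_pos: [0.4743, 0.2436, 0.0541]
tcp_rot: [[-0.002, 0.989, 0.149], [-0.001, 0.149, -0.989], [-1.0, -0.002, 0.0]]
contact_force: [-7.4, -1.3, 10.6]
gripper_width: 0.134
```

Emit:
step_arm(motion=[{"x":0,"y":0.7,"z":0,"wx":0,"wy":0,"wz":0,"fingers":0.95},{"x":0,"y":1.4,"z":0,"wx":0,"wy":0,"wz":0,"fingers":0.95},{"x":0,"y":1.4,"z":0,"wx":0,"wy":0,"wz":0,"fingers":0.95}])

```text
time_s: 45.6
ee_pos: [0.4755, 0.2438, 0.0541]
tcp_rot: [[-0.003, 0.989, 0.149], [-0.001, 0.149, -0.989], [-1.0, -0.003, 0.0]]
contact_force: [-6.7, -2.4, 11.2]
gripper_width: 0.133
```

Emit:
step_arm(motion=[{"x":0,"y":0.5,"z":0,"wx":0,"wy":0,"wz":0,"fingers":0.95},{"x":0,"y":1,"z":0,"wx":0,"wy":0,"wz":0,"fingers":0.95},{"x":0,"y":1,"z":0,"wx":0,"wy":0,"wz":0,"fingers":0.95}])

```text
time_s: 45.9
ee_pos: [0.4758, 0.2438, 0.0541]
tcp_rot: [[-0.004, 0.989, 0.149], [-0.001, 0.149, -0.989], [-1.0, -0.004, 0.0]]
contact_force: [-10.2, -3.5, 14.3]
gripper_width: 0.134
```

Run:
```python
from h import *
s=telemetry.sense(); print(np.round(s["ee_pos"],4),np.round(s["contact_force"],1))
```

```text
[0.4758 0.2438 0.0541] [-10.2  -3.5  14.3]
```

Emit:
step_arm(motion=[{"x":0,"y":0.7,"z":0,"wx":0,"wy":0,"wz":0,"fingers":0.95},{"x":0,"y":1.4,"z":0,"wx":0,"wy":0,"wz":0,"fingers":0.95},{"x":0,"y":2,"z":0,"wx":0,"wy":0,"wz":0,"fingers":0.95},{"x":0,"y":2,"z":0,"wx":0,"wy":0,"wz":0,"fingers":0.95}])

```text
time_s: 46.3
ee_pos: [0.4758, 0.2439, 0.0541]
tcp_rot: [[-0.008, 0.989, 0.149], [-0.002, 0.149, -0.989], [-1.0, -0.009, 0.001]]
contact_force: [-19.0, -5.3, 23.7]
gripper_width: 0.133
```

Emit:
step_arm(motion=[{"x":0,"y":0.7,"z":0,"wx":0,"wy":0,"wz":0,"fingers":0.95},{"x":0,"y":1.4,"z":0,"wx":0,"wy":0,"wz":0,"fingers":0.95},{"x":0,"y":1.4,"z":0,"wx":0,"wy":0,"wz":0,"fingers":0.95}])

```text
time_s: 46.6
ee_pos: [0.4759, 0.2439, 0.054]
tcp_rot: [[-0.011, 0.989, 0.149], [-0.003, 0.149, -0.989], [-1.0, -0.012, 0.001]]
contact_force: [-22.7, -6.1, 27.5]
gripper_width: 0.135
```

The bar stalled at 6.4 mm of travel with 23 N, so the slot is about 50 mm and the jars are tight. I'll unload gently, then release.

Emit:
step_arm(motion=[{"x":0,"y":-1,"z":0,"wx":0,"wy":0,"wz":0,"fingers":0.95},{"x":0,"y":-2,"z":0,"wx":0,"wy":0,"wz":0,"fingers":0.95},{"x":0,"y":-2.5,"z":0,"wx":0,"wy":0,"wz":0,"fingers":0.95},{"x":0,"y":-2.5,"z":0,"wx":0,"wy":0,"wz":0,"fingers":0.95}])

```text
time_s: 47.0
ee_pos: [0.4758, 0.2439, 0.0541]
tcp_rot: [[-0.006, 0.989, 0.149], [-0.002, 0.149, -0.989], [-1.0, -0.006, 0.001]]
contact_force: [-13.0, -4.3, 17.1]
gripper_width: 0.129
```

Emit:
step_arm(motion=[{"x":0,"y":0,"z":0,"wx":0,"wy":0,"wz":0,"fingers":0.5},{"x":0,"y":0,"z":0,"wx":0,"wy":0,"wz":0,"fingers":0.5},{"x":0,"y":0,"z":0,"wx":0,"wy":0,"wz":0,"fingers":0.5},{"x":0,"y":0,"z":0,"wx":0,"wy":0,"wz":0,"fingers":0.5},{"x":-30,"y":0,"z":0,"wx":0,"wy":0,"wz":0,"fingers":0.5},{"x":-80,"y":0,"z":0,"wx":0,"wy":0,"wz":0,"fingers":0},{"x":-130,"y":0,"z":0,"wx":0,"wy":0,"wz":0,"fingers":0},{"x":-150,"y":0,"z":0,"wx":0,"wy":0,"wz":0,"fingers":0}])

```text
time_s: 47.8
ee_pos: [0.4809, 0.2449, 0.2088]
tcp_rot: [[0.007, 0.989, 0.149], [0.002, 0.149, -0.989], [-1.0, 0.008, -0.001]]
contact_force: [0.3, 0.9, 1.0]
gripper_width: 0.75
```

Emit:
step_arm(motion=[{"x":0,"y":0,"z":0,"wx":0,"wy":0,"wz":0,"fingers":0},{"x":0,"y":0,"z":0,"wx":0,"wy":0,"wz":0,"fingers":0}], newtons=15)

```text
time_s: 48.0
ee_pos: [0.4784, 0.2441, 0.2031]
tcp_rot: [[0.0, 0.989, 0.148], [0.0, 0.148, -0.989], [-1.0, 0.0, 0.0]]
contact_force: [-1.0, 0.6, -1.1]
gripper_width: 0.929
```

```bash
cat >> h.py <<'E'
BOX=[.5221,-.0083,.0208]
def box(px,py):
    c,s=np.cos(BOX[2]),np.sin(BOX[2]); return BOX[0]+c*px-s*py, BOX[1]+s*px+c*py
E
python3 chk.py top S,T
python3 - <<'E'
from car import *
d=snap("wrist","w12.png"); t=snap("top")
def boxe(v): return rect(v,-.038,.038,-.112,.112,.03)+rect(v,-.033,.033,-.107,.107,.03)
for k in range(2):
    v,f=edgefit(t,boxe,[.5221,-.0083,.0208],[.003,.003,.02]); print("box",np.round(v,4),f)
plan((.50,.02,.2,40),(.4510,-.2583,.16,95))
E
```

```text
top S [ 0.6619 -0.1571]  -147.067
top T [ 0.4499 -0.2571]  -156.079
box [ 0.5217 -0.0101  0.0206] -169.49285888671875
box [ 0.5217 -0.0101  0.0206] -169.49285888671875
at [0.4774 0.2438 0.2014] yaw 8.5 t 48.15
{'x': 1.4, 'y': -10.8, 'z': 224.7, 'wx': -0.549} rows 4.5
{'x': 40.0, 'y': -216.4, 'z': 181.7, 'wx': -0.96} rows 6.4
```

Run:
```python
from h import *
plan((.47,-.01,.18,5),(.4513,-.2583,.16,1.2))
```

```text
at [0.4774 0.2438 0.2014] yaw 8.5 t 48.15
{'x': 21.4, 'y': -45.0, 'z': 249.9, 'wx': 0.062} rows 5.1
{'x': 20.0, 'y': -40.3, 'z': 245.7, 'wx': 0.066} rows 5.0
```

Emit:
step_arm(motion=[{"x":0,"y":-6,"z":35,"wx":0.01,"wy":0,"wz":0,"fingers":0},{"x":5,"y":-14,"z":80,"wx":0.02,"wy":0,"wz":0,"fingers":0},{"x":10,"y":-23,"z":127,"wx":0.03,"wy":0,"wz":0,"fingers":0},{"x":15,"y":-31,"z":174,"wx":0.04,"wy":0,"wz":0,"fingers":0},{"x":21,"y":-39,"z":220,"wx":0.06,"wy":0,"wz":0,"fingers":0},{"x":21,"y":-45,"z":250,"wx":0.062,"wy":0,"wz":0,"fingers":0}])

```text
time_s: 48.75
ee_pos: [0.4695, -0.012, 0.1803]
tcp_rot: [[-0.004, 0.996, 0.085], [0.001, 0.085, -0.996], [-1.0, -0.004, -0.001]]
contact_force: [0.4, 0.2, -0.2]
gripper_width: 1.003
```

Emit:
step_arm(motion=[{"x":5,"y":-8,"z":47,"wx":0.02,"wy":0,"wz":0,"fingers":0},{"x":10,"y":-16,"z":95,"wx":0.03,"wy":0,"wz":0,"fingers":0},{"x":15,"y":-24,"z":143,"wx":0.04,"wy":0,"wz":0,"fingers":0},{"x":20,"y":-32,"z":190,"wx":0.05,"wy":0,"wz":0,"fingers":0},{"x":20,"y":-38,"z":230,"wx":0.066,"wy":0,"wz":0,"fingers":0},{"x":20,"y":-40,"z":246,"wx":0.066,"wy":0,"wz":0,"fingers":0},{"x":20,"y":-40,"z":246,"wx":0.066,"wy":0,"wz":0,"fingers":0},{"x":20,"y":-40,"z":246,"wx":0.066,"wy":0,"wz":0,"fingers":0}])

```text
time_s: 49.55
ee_pos: [0.4522, -0.2568, 0.1615]
tcp_rot: [[-0.002, 1.0, 0.021], [0.002, 0.021, -1.0], [-1.0, -0.002, -0.002]]
contact_force: [0.5, 0.2, 0.8]
gripper_width: 0.999
```

```bash
python3 chk.py wrist T
python3 - <<'E'
from h import *
plan((.4513,-.2583,.05,1.2))
E
```

```text
wrist T [ 0.4522 -0.2583]  -160.457
at [ 0.4524 -0.2564  0.1617] yaw 1.3 t 49.6
{'x': 111.7, 'y': -1.2, 'z': 1.9, 'wx': 0.001} rows 2.2
```

Emit:
step_arm(motion=[{"x":45,"y":-0.5,"z":2,"wx":0,"wy":0,"wz":0,"fingers":0},{"x":90,"y":-0.5,"z":2,"wx":0,"wy":0,"wz":0,"fingers":0},{"x":111,"y":-0.5,"z":2,"wx":0,"wy":0,"wz":0,"fingers":0},{"x":111,"y":-0.5,"z":2,"wx":0,"wy":0,"wz":0,"fingers":0.5},{"x":111,"y":-0.5,"z":2,"wx":0,"wy":0,"wz":0,"fingers":0.5},{"x":111,"y":-0.5,"z":2,"wx":0,"wy":0,"wz":0,"fingers":0.5},{"x":111,"y":-0.5,"z":2,"wx":0,"wy":0,"wz":0,"fingers":0.5},{"x":111,"y":-0.5,"z":2,"wx":0,"wy":0,"wz":0,"fingers":0.5}])

```text
time_s: 50.4
ee_pos: [0.4532, -0.2608, 0.0533]
tcp_rot: [[0.002, 1.0, 0.021], [-0.002, 0.021, -1.0], [-1.0, 0.002, 0.002]]
contact_force: [-0.2, 2.6, 8.0]
gripper_width: 0.679
```

Emit:
step_arm(motion=[{"x":0,"y":0,"z":0,"wx":0,"wy":0,"wz":0,"fingers":0.5},{"x":0,"y":0,"z":0,"wx":0,"wy":0,"wz":0,"fingers":0.5},{"x":0,"y":0,"z":0,"wx":0,"wy":0,"wz":0,"fingers":0.5}])

```text
time_s: 50.7
ee_pos: [0.4532, -0.2608, 0.0533]
tcp_rot: [[0.002, 1.0, 0.021], [-0.001, 0.021, -1.0], [-1.0, 0.002, 0.001]]
contact_force: [-0.7, 3.0, 8.0]
gripper_width: 0.675
```

Run:
```python
from h import *
plan((.4518,-.2583,.17,1.2),(*box(0,.048),.15,1.2))
```

```text
at [ 0.4532 -0.2608  0.0533] yaw 1.2 t 50.7
{'x': -116.7, 'y': -1.3, 'z': -2.5, 'wx': 0.0} rows 2.3
{'x': 20.0, 'y': 75.5, 'z': -296.5, 'wx': -0.0} rows 6.1
```

Emit:
step_arm(motion=[{"x":-40,"y":0,"z":0,"wx":0,"wy":0,"wz":0,"fingers":0.5},{"x":-85,"y":0,"z":0,"wx":0,"wy":0,"wz":0,"fingers":0.5},{"x":-117,"y":0,"z":0,"wx":0,"wy":0,"wz":0,"fingers":0.5},{"x":-117,"y":0,"z":0,"wx":0,"wy":0,"wz":0,"fingers":0.5}])

```text
time_s: 51.1
ee_pos: [0.4548, -0.2626, 0.1742]
tcp_rot: [[0.008, 1.0, 0.021], [-0.007, 0.021, -1.0], [-1.0, 0.008, 0.007]]
contact_force: [0.0, -0.2, -2.7]
gripper_width: 0.677
```

Emit:
step_arm(motion=[{"x":0,"y":8,"z":-35,"wx":0,"wy":0,"wz":0,"fingers":0.5},{"x":0,"y":20,"z":-80,"wx":0,"wy":0,"wz":0,"fingers":0.5},{"x":0,"y":32,"z":-127,"wx":0,"wy":0,"wz":0,"fingers":0.5},{"x":0,"y":44,"z":-174,"wx":0,"wy":0,"wz":0,"fingers":0.5},{"x":5,"y":56,"z":-221,"wx":0,"wy":0,"wz":0,"fingers":0.5},{"x":15,"y":68,"z":-266,"wx":0,"wy":0,"wz":0,"fingers":0.5},{"x":20,"y":73,"z":-294,"wx":0,"wy":0,"wz":0,"fingers":0.5},{"x":20,"y":74,"z":-299,"wx":0,"wy":0,"wz":0,"fingers":0.5}])

```text
time_s: 51.9
ee_pos: [0.5184, 0.0435, 0.1464]
tcp_rot: [[-0.003, 1.0, 0.025], [0.001, 0.025, -1.0], [-1.0, -0.003, -0.001]]
contact_force: [-0.4, -1.0, -2.3]
gripper_width: 0.678
```

Emit:
step_arm(motion=[{"x":0,"y":0,"z":0,"wx":0,"wy":0,"wz":0,"fingers":0.5},{"x":25,"y":0,"z":0,"wx":0,"wy":0,"wz":0,"fingers":0.5},{"x":50,"y":0,"z":0,"wx":0,"wy":0,"wz":0,"fingers":0.5},{"x":50,"y":0,"z":0,"wx":0,"wy":0,"wz":0,"fingers":0.5},{"x":50,"y":0,"z":0,"wx":0,"wy":0,"wz":0,"fingers":0.5},{"x":50,"y":0,"z":0,"wx":0,"wy":0,"wz":0,"fingers":0.5}])

```text
time_s: 52.5
ee_pos: [0.5209, 0.0393, 0.0998]
tcp_rot: [[0.002, 1.0, 0.02], [-0.0, 0.02, -1.0], [-1.0, 0.002, 0.0]]
contact_force: [-0.4, 0.2, -1.0]
gripper_width: 0.676
```

Run:
```python
from h import *
plan((*box(0,.048),.0583,1.2))
d=snap("wrist","w13.png"); c,s=np.cos(BOX[2]),np.sin(BOX[2])
# box wall edges (z=.03) along a row ahead of the tub, as box coordinates
for row in (60,100,140):
    g=np.abs(np.diff(cv2.GaussianBlur(d["color"],(0,0),1)[row].astype(float),axis=0)).sum(1)
    pk=[u for u in range(60,460) if g[u]>12 and g[u]==g[max(0,u-4):u+5].max()]
    for u in pk:
        p=pix2w(d,u+.5,row,.03)[:2]-np.array(BOX[:2]); print(row,u,round(g[u]),np.round(1e3*np.array([c*p[0]+s*p[1],-s*p[0]+c*p[1]]),1))
```

```text
at [0.5209 0.0393 0.0998] yaw 1.1 t 52.5
{'x': 41.5, 'y': 0.2, 'z': -0.4, 'wx': -0.001} rows 0.8
60 172 35 [-47.4 140.2]
60 285 38 [ 17.3 140.2]
60 406 30 [ 86.8 140.2]
100 179 32 [-44.8 118.2]
140 201 58 [-32.9  94.7]
140 209 32 [-28.   94.7]
140 214 41 [-25.   94.7]
140 311 46 [34.3 94.6]
140 318 36 [38.6 94.6]
140 325 44 [42.9 94.6]
```

```bash
python3 - <<'E'
from h import *
y=np.arctan2(-.962,.273); R=np.c_[[0,0,-1],[np.cos(y),np.sin(y),0],np.cross([0,0,-1],[np.cos(y),np.sin(y),0])]
T=np.eye(4); T[:3,:3]=R; T[:3,3]=[.439,-.2808,.3997]
d=np.load("w3.npy",allow_pickle=True).item(); d["cam_to_world"]=T@d["hand_eye"]
for u,v in ((276,50),(262,133),(15,68),(180,24),(150,104)): print("w2",u,v,np.round(pix2w(d,u*.64,v*.64,.03),4))
d=np.load("w3.npy",allow_pickle=True).item()
for u,v in ((355,332),(425,341),(342,430),(416,400)): print("w3",u,v,np.round(pix2w(d,u*.64,v*.64,.03),4))
w=snap("wrist")
for u in (201,325): print("now",np.round(pix2w(w,u+.5,140,.03),4))
t=snap("top","top1.png")
from fit import *
for side,seg in dict(L=lambda v:[((v[0],-.10,.03),(v[1],.02,.03))]).items():
    pass
E
python3 - <<'E'
import cv2
a=cv2.imread("pics/top0.png")[175:235,180:290]; cv2.imwrite("pics/topbox.png",cv2.resize(a,None,fx=7,fy=7,interpolation=cv2.INTER_CUBIC))
E
```

```text
w2 276 50 [ 0.5664 -0.1276  0.03  ]
w2 262 133 [ 0.4931 -0.1298  0.03  ]
w2 15 68 [0.4867 0.0977 0.03  ]
w2 180 24 [ 0.5637 -0.041   0.03  ]
w2 150 104 [ 0.4897 -0.0249  0.03  ]
w3 355 332 [0.4901 0.1115 0.03  ]
w3 425 341 [0.5611 0.1127 0.03  ]
w3 342 430 [4.903e-01 2.000e-04 3.000e-02]
w3 416 400 [0.5625 0.0468 0.03  ]
now [0.4874 0.0858 0.03  ]
now [0.5632 0.0874 0.03  ]
```

View pics/topbox.png

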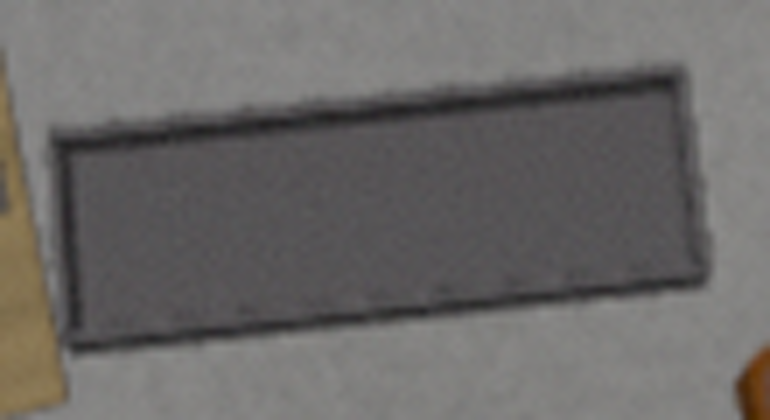

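The top-camera fit had locked onto the near wall's bottom edge. The wrist view's outer and inner edges (75.8 and 66.6 mm apart) put the box centre line at x≈0.5253. After subtracting the ~1.8 mm wrist bias seen on the placed jars, that is about 0.5244 at this y, so I'll shift +3.3 mm and lower gently.

Emit:
step_arm(motion=[{"x":0,"y":3.4,"z":0,"wx":0,"wy":0,"wz":0,"fingers":0.5},{"x":12,"y":3.4,"z":0,"wx":0,"wy":0,"wz":0,"fingers":0.5},{"x":20,"y":3.4,"z":0,"wx":0,"wy":0,"wz":0,"fingers":0.5},{"x":26,"y":3.4,"z":0,"wx":0,"wy":0,"wz":0,"fingers":0.5},{"x":30,"y":3.4,"z":0,"wx":0,"wy":0,"wz":0,"fingers":0.5},{"x":34,"y":3.4,"z":0,"wx":0,"wy":0,"wz":0,"fingers":0.5},{"x":34,"y":3.4,"z":0,"wx":0,"wy":0,"wz":0,"fingers":0.5}])

```text
time_s: 53.35
ee_pos: [0.5229, 0.0404, 0.0638]
tcp_rot: [[-0.001, 1.0, 0.021], [0.0, 0.021, -1.0], [-1.0, -0.001, -0.0]]
contact_force: [-0.5, 0.6, -2.5]
gripper_width: 0.68
```

Emit:
step_arm(motion=[{"x":2,"y":0,"z":0,"wx":0,"wy":0,"wz":0,"fingers":0.5},{"x":4,"y":0,"z":0,"wx":0,"wy":0,"wz":0,"fingers":0.5},{"x":6,"y":0,"z":0,"wx":0,"wy":0,"wz":0,"fingers":0.5},{"x":6,"y":0,"z":0,"wx":0,"wy":0,"wz":0,"fingers":0.5}])

```text
time_s: 53.75
ee_pos: [0.5234, 0.0403, 0.0585]
tcp_rot: [[0.0, 1.0, 0.021], [0.0, 0.021, -1.0], [-1.0, 0.0, -0.0]]
contact_force: [-0.1, 0.3, -2.3]
gripper_width: 0.675
```

Emit:
step_arm(motion=[{"x":1,"y":0,"z":0,"wx":0,"wy":0,"wz":0,"fingers":0.5},{"x":1,"y":0,"z":0,"wx":0,"wy":0,"wz":0,"fingers":0.5},{"x":1,"y":0,"z":0,"wx":0,"wy":0,"wz":0,"fingers":0.1},{"x":1,"y":0,"z":0,"wx":0,"wy":0,"wz":0,"fingers":0},{"x":1,"y":0,"z":0,"wx":0,"wy":0,"wz":0,"fingers":0}])

```text
time_s: 54.25
ee_pos: [0.5236, 0.0402, 0.0577]
tcp_rot: [[0.001, 1.0, 0.021], [-0.0, 0.021, -1.0], [-1.0, 0.001, 0.0]]
contact_force: [-0.5, -0.5, 0.2]
gripper_width: 0.93
```

Emit:
step_arm(motion=[{"x":-30,"y":0,"z":0,"wx":0,"wy":0,"wz":0,"fingers":0},{"x":-75,"y":0,"z":0,"wx":0,"wy":0,"wz":0,"fingers":0},{"x":-120,"y":0,"z":0,"wx":0,"wy":0,"wz":0,"fingers":0},{"x":-125,"y":0,"z":0,"wx":0,"wy":0,"wz":0,"fingers":0},{"x":-125,"y":0,"z":0,"wx":0,"wy":0,"wz":0,"fingers":0},{"x":-125,"y":0,"z":0,"wx":0,"wy":0,"wz":0,"fingers":0}])

```text
time_s: 54.85
ee_pos: [0.5224, 0.0404, 0.1812]
tcp_rot: [[-0.002, 1.0, 0.021], [0.0, 0.021, -1.0], [-1.0, -0.002, -0.0]]
contact_force: [-0.7, 1.0, -0.7]
gripper_width: 0.998
```

```bash
sed -i 's/BOX=\[.5221,-.0083,.0208\]/BOX=[.5246,-.0083,.0195]/' h.py; python3 chk.py top S
python3 - <<'E'
from fit import *
for n in ("wrist","top"):
    d=snap(n); v,f=edgefit(d,lambda v: tubseg([v[0],v[1],.005]),[.5236,.0403],[.004,.004],3); print(n,"tub1",np.round(v,4),f)
plan((.6625,-.1575,.18,1.2))
E
```

```text
top S [ 0.6619 -0.157 ]  -162.257
wrist tub1 [0.5239 0.043 ] -76.24764251708984
top tub1 [0.501  0.0748] -115.93668365478516
at [0.5221 0.0404 0.1805] yaw 1.2 t 55.0
{'x': 0.5, 'y': 136.2, 'z': 200.8, 'wx': 0.0} rows 4.9
```

Emit:
step_arm(motion=[{"x":0,"y":20,"z":30,"wx":0,"wy":0,"wz":0,"fingers":0},{"x":0,"y":45,"z":66,"wx":0,"wy":0,"wz":0,"fingers":0},{"x":0,"y":72,"z":106,"wx":0,"wy":0,"wz":0,"fingers":0},{"x":0,"y":100,"z":147,"wx":0,"wy":0,"wz":0,"fingers":0},{"x":0,"y":124,"z":183,"wx":0,"wy":0,"wz":0,"fingers":0},{"x":0,"y":136,"z":200,"wx":0,"wy":0,"wz":0,"fingers":0},{"x":0,"y":136,"z":200,"wx":0,"wy":0,"wz":0,"fingers":0},{"x":0,"y":136,"z":200,"wx":0,"wy":0,"wz":0,"fingers":0}])

```text
time_s: 55.8
ee_pos: [0.6625, -0.1564, 0.1805]
tcp_rot: [[-0.003, 1.0, 0.02], [0.002, 0.02, -1.0], [-1.0, -0.003, -0.002]]
contact_force: [0.4, 0.2, -0.5]
gripper_width: 1.002
```

```bash
python3 chk.py wrist S
python3 - <<'E'
from h import *
plan((.6625,-.1575,.051,1.2))
E
```

```text
wrist S [ 0.6659 -0.1569]  -156.812
at [ 0.6625 -0.1557  0.181 ] yaw 1.2 t 55.85
{'x': 130.0, 'y': 0.0, 'z': 1.8, 'wx': 0.0} rows 2.6
```

Emit:
step_arm(motion=[{"x":45,"y":1,"z":1,"wx":0,"wy":0,"wz":0,"fingers":0},{"x":90,"y":1,"z":1,"wx":0,"wy":0,"wz":0,"fingers":0},{"x":118,"y":1,"z":1,"wx":0,"wy":0,"wz":0,"fingers":0},{"x":128,"y":1,"z":1,"wx":0,"wy":0,"wz":0,"fingers":0},{"x":128,"y":1,"z":1,"wx":0,"wy":0,"wz":0,"fingers":0.5},{"x":128,"y":1,"z":1,"wx":0,"wy":0,"wz":0,"fingers":0.5},{"x":128,"y":1,"z":1,"wx":0,"wy":0,"wz":0,"fingers":0.5},{"x":128,"y":1,"z":1,"wx":0,"wy":0,"wz":0,"fingers":0.5}])

```text
time_s: 56.65
ee_pos: [0.6656, -0.1582, 0.0569]
tcp_rot: [[0.003, 1.0, 0.021], [-0.001, 0.021, -1.0], [-1.0, 0.003, 0.001]]
contact_force: [-1.0, 0.8, 4.0]
gripper_width: 0.676
```

Emit:
step_arm(motion=[{"x":0,"y":0,"z":0,"wx":0,"wy":0,"wz":0,"fingers":0.5},{"x":0,"y":0,"z":0,"wx":0,"wy":0,"wz":0,"fingers":0.5},{"x":0,"y":0,"z":0,"wx":0,"wy":0,"wz":0,"fingers":0.5},{"x":0,"y":0,"z":0,"wx":0,"wy":0,"wz":0,"fingers":0.5}])

```text
time_s: 57.05
ee_pos: [0.6656, -0.1582, 0.0569]
tcp_rot: [[0.003, 1.0, 0.021], [-0.001, 0.021, -1.0], [-1.0, 0.003, 0.001]]
contact_force: [-2.3, 1.4, 7.1]
gripper_width: 0.676
```

Run:
```python
from h import *
print(box(0,-.045)); plan((.6635,-.1575,.17,1.2),(*box(0,-.045),.15,1.2))
```

```text
(np.float64(0.5254774443894947), np.float64(-0.053291444646102935))
at [ 0.6656 -0.1582  0.0569] yaw 1.2 t 57.05
{'x': -113.1, 'y': -2.0, 'z': -0.8, 'wx': 0.0} rows 2.3
{'x': 20.0, 'y': -135.8, 'z': -107.1, 'wx': -0.0} rows 3.5
```

Emit:
step_arm(motion=[{"x":-40,"y":0,"z":0,"wx":0,"wy":0,"wz":0,"fingers":0.5},{"x":-85,"y":0,"z":0,"wx":0,"wy":0,"wz":0,"fingers":0.5},{"x":-113,"y":0,"z":0,"wx":0,"wy":0,"wz":0,"fingers":0.5},{"x":-113,"y":0,"z":0,"wx":0,"wy":0,"wz":0,"fingers":0.5}])

```text
time_s: 57.45
ee_pos: [0.6675, -0.159, 0.1739]
tcp_rot: [[0.01, 1.0, 0.021], [-0.004, 0.021, -1.0], [-1.0, 0.01, 0.004]]
contact_force: [1.1, -1.1, -1.6]
gripper_width: 0.676
```

Emit:
step_arm(motion=[{"x":0,"y":-25,"z":-19,"wx":0,"wy":0,"wz":0,"fingers":0.5},{"x":0,"y":-60,"z":-46,"wx":0,"wy":0,"wz":0,"fingers":0.5},{"x":0,"y":-95,"z":-74,"wx":0,"wy":0,"wz":0,"fingers":0.5},{"x":10,"y":-125,"z":-98,"wx":0,"wy":0,"wz":0,"fingers":0.5},{"x":20,"y":-137,"z":-107,"wx":0,"wy":0,"wz":0,"fingers":0.5},{"x":35,"y":-138,"z":-108,"wx":0,"wy":0,"wz":0,"fingers":0.5},{"x":65,"y":-138,"z":-108,"wx":0,"wy":0,"wz":0,"fingers":0.5},{"x":65,"y":-138,"z":-108,"wx":0,"wy":0,"wz":0,"fingers":0.5}])

```text
time_s: 58.25
ee_pos: [0.5202, -0.0513, 0.0978]
tcp_rot: [[-0.009, 1.0, 0.021], [0.003, 0.021, -1.0], [-1.0, -0.009, -0.003]]
contact_force: [-0.3, 0.5, -3.7]
gripper_width: 0.677
```

Emit:
step_arm(motion=[{"x":0,"y":0,"z":0,"wx":0,"wy":0,"wz":0,"fingers":0.5},{"x":0,"y":0,"z":0,"wx":0,"wy":0,"wz":0,"fingers":0.5},{"x":0,"y":0,"z":0,"wx":0,"wy":0,"wz":0,"fingers":0.5}])

```text
time_s: 58.55
ee_pos: [0.5251, -0.0531, 0.1037]
tcp_rot: [[0.002, 1.0, 0.021], [-0.001, 0.021, -1.0], [-1.0, 0.002, 0.001]]
contact_force: [-0.5, 0.1, -2.1]
gripper_width: 0.675
```

Run:
```python
from h import *
plan((*box(0,-.045),.0619,1.2))
```

```text
at [ 0.5251 -0.0531  0.1037] yaw 1.2 t 58.55
{'x': 41.8, 'y': 0.3, 'z': 0.2, 'wx': -0.0} rows 0.8
```

Emit:
step_arm(motion=[{"x":10,"y":0,"z":0,"wx":0,"wy":0,"wz":0,"fingers":0.5},{"x":18,"y":0,"z":0,"wx":0,"wy":0,"wz":0,"fingers":0.5},{"x":25,"y":0,"z":0,"wx":0,"wy":0,"wz":0,"fingers":0.5},{"x":31,"y":0,"z":0,"wx":0,"wy":0,"wz":0,"fingers":0.5},{"x":37,"y":0,"z":0,"wx":0,"wy":0,"wz":0,"fingers":0.5},{"x":41,"y":0,"z":0,"wx":0,"wy":0,"wz":0,"fingers":0.5},{"x":41,"y":0,"z":0,"wx":0,"wy":0,"wz":0,"fingers":0.5}])

```text
time_s: 59.25
ee_pos: [0.5242, -0.0527, 0.0613]
tcp_rot: [[-0.0, 1.0, 0.021], [0.0, 0.021, -1.0], [-1.0, -0.0, -0.0]]
contact_force: [-0.1, -0.4, -2.2]
gripper_width: 0.671
```

Emit:
step_arm(motion=[{"x":1,"y":0,"z":0,"wx":0,"wy":0,"wz":0,"fingers":0.5},{"x":2,"y":0,"z":0,"wx":0,"wy":0,"wz":0,"fingers":0.5},{"x":2,"y":0,"z":0,"wx":0,"wy":0,"wz":0,"fingers":0.5}])

```text
time_s: 59.55
ee_pos: [0.5245, -0.0527, 0.0611]
tcp_rot: [[-0.0, 1.0, 0.021], [-0.0, 0.021, -1.0], [-1.0, -0.0, 0.0]]
contact_force: [-5.7, 1.5, 14.0]
gripper_width: 0.677
```

Emit:
step_arm(motion=[{"x":-1.5,"y":0,"z":0,"wx":0,"wy":0,"wz":0,"fingers":0.5},{"x":-1.5,"y":0,"z":0,"wx":0,"wy":0,"wz":0,"fingers":0.1},{"x":-1.5,"y":0,"z":0,"wx":0,"wy":0,"wz":0,"fingers":0},{"x":-1.5,"y":0,"z":0,"wx":0,"wy":0,"wz":0,"fingers":0},{"x":-30,"y":0,"z":0,"wx":0,"wy":0,"wz":0,"fingers":0},{"x":-75,"y":0,"z":0,"wx":0,"wy":0,"wz":0,"fingers":0},{"x":-120,"y":0,"z":0,"wx":0,"wy":0,"wz":0,"fingers":0},{"x":-160,"y":0,"z":0,"wx":0,"wy":0,"wz":0,"fingers":0}])

```text
time_s: 60.35
ee_pos: [0.5244, -0.0528, 0.2216]
tcp_rot: [[0.001, 1.0, 0.021], [-0.0, 0.021, -1.0], [-1.0, 0.001, 0.0]]
contact_force: [0.1, -1.1, 0.5]
gripper_width: 0.996
```

Emit:
step_arm(motion=[{"x":-40,"y":-20,"z":25,"wx":0,"wy":0,"wz":0,"fingers":0},{"x":-80,"y":-50,"z":60,"wx":0,"wy":0,"wz":0,"fingers":0},{"x":-90,"y":-80,"z":95,"wx":0,"wy":0,"wz":0,"fingers":0},{"x":-90,"y":-110,"z":130,"wx":0,"wy":0,"wz":0,"fingers":0},{"x":-90,"y":-135,"z":170,"wx":0,"wy":0,"wz":0,"fingers":0},{"x":-90,"y":-150,"z":210,"wx":0,"wy":0,"wz":0,"fingers":0},{"x":-90,"y":-160,"z":250,"wx":0,"wy":0,"wz":0,"fingers":0},{"x":-90,"y":-160,"z":270,"wx":0,"wy":0,"wz":0,"fingers":0}])

```text
time_s: 61.15
ee_pos: [0.3684, -0.329, 0.3096]
tcp_rot: [[-0.0, 1.0, 0.018], [-0.001, 0.018, -1.0], [-1.0, -0.0, 0.001]]
contact_force: [0.0, -0.2, 0.1]
gripper_width: 1.001
```

Run:
```python
from fit import *
print(telemetry.sense()["ee_pos"])
t=snap("top","topF.png"); s=snap("scene","sceneF.png")
for n,d in (("top",t),("scene",s)):
    for k,p in (("T",(.5236,.0403)),("S",(.5247,-.0527))):
        v,f=edgefit(d,lambda v: tubseg([v[0],v[1],.005]),p,[.003,.003],3); print(n,k,np.round(v,4),round(f))
    for k,(x,y) in enumerate([(.5494,.3418),(.5578,.2805),(.5653,.2217),(.5747,.1676)]):
        q=np.array([w2pix(d,[x+.021*np.cos(a),y+.021*np.sin(a),.08]) for a in np.linspace(0,6.28,24)])
        lid=lambda v:[((v[0]+.021*np.cos(a),v[1]+.021*np.sin(a),.08),(v[0]+.021*np.cos(a+.3),v[1]+.021*np.sin(a+.3),.08)) for a in np.arange(0,6.28,.3)]
        v,f=edgefit(d,lid,(x+.002,y),[.003,.003],3); print(n,"jar",k+1,np.round(v,4),round(f))
a=cv2.imread("pics/topF.png")[155:275,55:305]; b=cv2.imread("pics/sceneF.png")[90:260,200:400]
cv2.imwrite("pics/F.png",np.vstack([cv2.resize(a,(580,278),interpolation=cv2.INTER_CUBIC),cv2.resize(b,(580,320)[::1],interpolation=cv2.INTER_CUBIC)]))
```

```text
[ 0.36842051 -0.32902569  0.30961684]
top T [0.525  0.0433] -86
top S [ 0.5267 -0.0502] -78
top jar 1 [0.5506 0.3405] -162
top jar 2 [0.5598 0.282 ] -208
top jar 3 [0.5683 0.2212] -197
top jar 4 [0.5758 0.1665] -204
scene T [0.5229 0.0378] -170
scene S [ 0.5247 -0.0554] -145
scene jar 1 [0.5512 0.3361] -141
scene jar 2 [0.5595 0.278 ] -169
scene jar 3 [0.5691 0.2177] -170
scene jar 4 [0.5775 0.1636] -149
```

View pics/F.png

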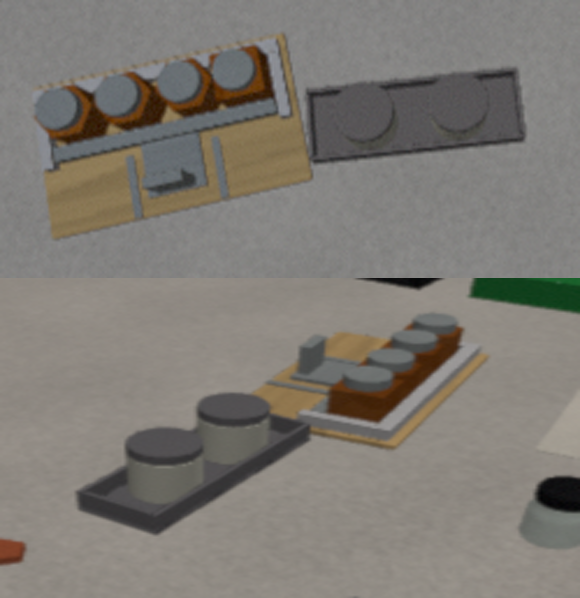

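The final view shows four jars in line, clamped against the fence, and two tubs upright inside the box. Nothing is touching the robot, so I'll hand in.

```bash
python3 -c "
from h import *
r.close_job(); print(telemetry.sense()['time_s'])"
```

```text
the job is handed in; nothing more can be done
the job is handed in; nothing more can be done
```

The packing job is done and handed in at about 61 s of the 210 s allowed. All four jars are clamped in the carrier and both tubs stand in the grey box. There was no carton in this scene, and I never saw anything knocked aside.

**Jars:** I pulled the clamp bar back to its open stop, then placed the three hexagonal jars and the square jar. Each was gripped in two directions first to centre it, and each went down to the expected floor height. I then pushed the bar home. It stalled after about 6.4 mm of travel against about 23 N, which leaves the slot at about 50 mm.

**Tubs:** Each went down to the box floor height and was released there, about 90 mm apart.

**Last checks:** The final top and scene pictures show the jars upright in line along the fence and both tubs upright inside the box. The fitted jar positions put each centre roughly 1–3 mm from the carrier's middle line, within the allowed range. The arm was clear of everything.

**Disagreements:**
- The top camera's first fit of the box was about 3 mm off in x, because it had locked onto the wall's bottom edge. I corrected it from the wrist camera before placing the tubs.
- The wrist camera read about 1.8 mm too far in x, and the top and scene cameras differ by up to about 5 mm in y in the final fits. I allowed for the wrist error when placing the tubs. The y difference is well inside the allowed ranges for the tubs and most jars, and leaves a few millimetres for the two end jars.
- I estimated the clamp value from how far the arm moved, as there was no direct reading.

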